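# Pack mini top hats crown up, crown down, and hood the box

### The arm

A 7-joint arm with a two-finger parallel gripper is mounted at the origin on the work surface. World frame = base frame: x ahead of the robot, y to its left, z up, the work surface at z = 0. Lengths are in m, angles in rad, forces in N, time in s.
With the tool pointing down it reaches from about 0.425 to 0.925 m from the base axis. Payload 6.8 kg.
Tool frame: the origin (TCP) lies midway between the tips of the shut fingers; the grasp point (between the pads) lies 19 mm behind it; z points along the fingers, y is the line along which they close (so a half turn about z gives the same grasp; the last joint's range is limited). The gripper opens to 85 mm and grips with 20 to 120 N. Pads are 22 mm wide; open, the fingers measure 114 mm over their backs; the gripper's body (76 mm by 85 mm) begins 54 mm behind the grasp point. The pads swing forward as they close: fully open they stand 13 mm farther back than shut.
Start: joints at [1.12, 0.477, 0.022, 1.555, -0.011, 1.109, -0.083], TCP at [0.227, -0.636, 0.207] pointing down, gripper open.
Joint ranges: [-2.96, 2.96], [-0.34, 2.1], [-1.41, 1.46], [0.24, 2.44], [-1.37, 4.51], [0.17, 1.92], [-2.96, 2.96]. Speed limits (rad/s): [2.39, 2.39, 3.14, 3.14, 3.14, 3.14, 3.14].

### API

Orientations are given as a unit quaternion [w, x, y, z].
In Python, from station import bot, imaging gives the robot as it stands.
- The arm moves only by the tool move_arm, never from a script. Its argument "commands" is a list that holds one entry, the list of rows, each a list of 7 numbers: the shift along the tool's x, y, z in m, then the turn, a rotation vector about the tool's x, y, z in degrees, then the finger opening in m, from 0 to 0.0854. In form: [[[x, y, z, rx, ry, rz, grip], ...]]. A call has 1 to 20 rows; each row shifts and turns the commanded pose from where the row before left it, along the tool's axes as they then stand; what a row does not reach is not made up. A row lasts 1/8 s, in which the tool goes at most 62.5 mm and 10.7 degrees, less where a joint would pass 70% of its speed; a pose out of reach is approached as far as the arm can. A call is refused whole if a number of a shift passes 0.0625 or a number of a turn 10.7, either way. A call with a gripper value outside its range is refused whole. The fingers move at their own pace and stop on an object; "squeeze" is the grip in N (left out, the last holds). Time passes only in rows, so rows that do not move let the fingers close. It gives the time, the measured TCP pose, the force, the opening and the grip force at its end, in the units of the state.
- bot.get_obs(): the state, without advancing time (a new reading comes with each control period).
- imaging.read_camera(name): name is "scene" or "top" or "wrist"; returns the picture (400x640x3 uint8, red, green, blue); there is no depth.
- imaging.calibration(name): a dict with "intrinsics" (3x3 intrinsics, pixels), "extrinsics" (4x4, takes a point from camera to world coordinates); the wrist camera has in their place "mount" (4x4, takes a point from camera to tool coordinates, whose origin is the TCP and whose axes are the flange's). Camera axes: x right, y down, z forward; pixel columns grow to the right and rows downward; lengths in m; the calibration is good to about 2 mm. A picture is of the moment at which its call begins: read the wrist's pose just before it. calibration takes no time and is no camera call.
- bot.hand_in(): hands the job in; it is judged then, once.
The state is a dict: "t": time; "q": joint angles; "joint_vel": joint speeds; "joint_torque": joint torques, N m; "eef_pos": TCP position; "tool_rot": TCP orientation; "contact_force": force on the tool from outside, world axes, zero at the start; "torque": the same for the moment, N m; "gripper_width": opening from 0.0 (shut) to 1.0 (fully open); "grasp_force": force on a finger pad.
Only numpy, scipy, OpenCV 4.12 (cv2) and the standard library are available. Lean on these libraries where they do the work, as an engineer would, in place of code of your own. Each camera call takes 0.05 s, during which the arm holds its last target. There are 200 camera calls.

### The job

Pack the mini top hats for the parade: the red one already stands in the display box, so bring the gold, green and purple ones over from the sloping drying stand and make two stacks of two, side by side on the raised part of the box's base, with every hat turned the opposite way to the hat beside it and to the hat over or under it, so that brims and crowns interlock. Then close the box by putting the clear hood over them, fully down on the base. Set things down rather than dropping them, and leave the glue bottle, bead jar and ribbon reel where they are.

Things in the scene. Friction and masses are not known exactly. Their poses are not given: they have to be found in the camera images.
- red_hat: red rigid mini top hat, 50 g: brim 66 mm across, 5 thick; straight round crown 40 mm across; 42 mm high over all; flat top, underside closed with black felt. Origin on its axis at mid-height; +z points from brim to crown. It stands crown up in the box, brim on the plinth, at red_stack; it stays there.
- gold_hat: gold rigid mini top hat, 50 g: brim 66 mm across, 5 thick; straight round crown 40 mm across; 42 mm high over all; flat top, underside closed with black felt. Origin on its axis at mid-height; +z points from brim to crown. It starts on the drying stand with its brim on the board and its crown facing out, square to the slope.
- green_hat: green rigid mini top hat, 50 g: brim 66 mm across, 5 thick; straight round crown 40 mm across; 42 mm high over all; flat top, underside closed with black felt. Origin on its axis at mid-height; +z points from brim to crown. It starts on the drying stand with its crown top on the board and its felt underside facing out, square to the slope.
- purple_hat: purple rigid mini top hat, 50 g: brim 66 mm across, 5 thick; straight round crown 40 mm across; 42 mm high over all; flat top, underside closed with black felt. Origin on its axis at mid-height; +z points from brim to crown. It starts on the drying stand with its crown top on the board and its felt underside facing out, square to the slope.
- stand: fixed drying stand: lined plywood board 330 mm wide, 100 deep, sloping up at 32 degrees away from the robot; wire fence 42 mm high (6 mm rails) square to its low edge, brims lean on it. Three hats in a row about 105 mm apart, in any order, origins 66 mm above the table, 21 mm off the board. Origin on the table under the middle of the row; x points uphill, y along the row
- case: black base of the display box, fixed to the table: flange 160 x 108 mm (x by y), 8 mm thick, with a raised plinth 122 x 70 x 6 mm in its middle (plinth top 14 mm above the table). Origin at the centre of its underside, x along its length
- red_stack (a point): centre of one stack's place on the plinth top, 27 mm from the base's centre towards its -x end; the red hat stands here. Two stacks 54 mm apart leave about 1 mm between the crown of one hat and the brim of its neighbour.
- free_stack (a point): centre of the other stack's place on the plinth top, 27 mm from the base's centre towards its +x end, 54 mm from red_stack
- hood: loose lift-on hood (280 g), open side down on the table: clear 3 mm walls, white lower edge and top; outside 138 x 86 mm (x by y), inside 132 x 80, 94 high; top surface 98 mm above the lower edge. Fits over the plinth with 5 mm to spare all round, either way round; walls rest on the flange. Two full stacks are 84 mm high. Origin at the centre of its open underside, level with the lower edge
- handle (a point): centre of the hood's black handle bar: a bar 66 mm long (along the hood's x), 14 mm wide (y) and 12 mm high on two posts; its centre is 128 mm above the hood's lower edge, 30 mm above the hood's top and its underside 24 mm above it
- glue_bottle: bystander: white glue bottle with blue cap, 52 mm across, 150 mm high; origin at the centre of its base
- bead_jar: bystander: blue jar of beads with white cap, 54 mm across, 75 mm high; origin at the centre of its base
- ribbon_reel: bystander: reel of pink ribbon lying flat, 64 mm across, 25 mm high; origin at the centre of its base
Mind the look-alikes: they are no part of the job. What is shaped like the purple_hat but pink is not meant.

How it is judged:
On the way, in this order (a step that is already met when the one before it is completed fails the run):
1. the green or the purple hat stands crown down beside the red hat (horizontal distance between red_hat and red_stack below 0.01 m and z of red_hat in the frame of red_stack between 0.016 and 0.026 m and angle between red_hat's own z axis and vertical below 0.1 rad and ((horizontal distance between green_hat and free_stack below 0.01 m and z of green_hat in the frame of free_stack between 0.016 and 0.026 m and angle between green_hat's own z axis and vertical above 3.04 rad) or (horizontal distance between purple_hat and free_stack below 0.01 m and z of purple_hat in the frame of free_stack between 0.016 and 0.026 m and angle between purple_hat's own z axis and vertical above 3.04 rad))), for 0.2 s.
2. the gold hat stands crown up on top of it, brim against brim (all of step 1 and horizontal distance between gold_hat and free_stack below 0.01 m and z of gold_hat in the frame of free_stack between 0.058 and 0.068 m and angle between gold_hat's own z axis and vertical below 0.1 rad), for 0.2 s.
3. the last hat stands crown down on the red hat's crown, so that all four interlock (horizontal distance between red_hat and red_stack below 0.01 m and z of red_hat in the frame of red_stack between 0.016 and 0.026 m and angle between each of red_hat, gold_hat's own z axis and vertical below 0.1 rad and horizontal distance between gold_hat and free_stack below 0.01 m and z of gold_hat in the frame of free_stack between 0.058 and 0.068 m and (((horizontal distance between green_hat and free_stack below 0.01 m and z of green_hat in the frame of free_stack between 0.016 and 0.026 m and angle between green_hat's own z axis and vertical above 3.04 rad) and (horizontal distance between purple_hat and red_stack below 0.01 m and z of purple_hat in the frame of red_stack between 0.058 and 0.068 m and angle between purple_hat's own z axis and vertical above 3.04 rad)) or ((horizontal distance between purple_hat and free_stack below 0.01 m and z of purple_hat in the frame of free_stack between 0.016 and 0.026 m and angle between purple_hat's own z axis and vertical above 3.04 rad) and (horizontal distance between green_hat and red_stack below 0.01 m and z of green_hat in the frame of red_stack between 0.058 and 0.068 m and angle between green_hat's own z axis and vertical above 3.04 rad)))), for 0.2 s.
At the end, for the whole second after the job is handed in: Red hat crown up at red_stack, one of green/purple crown down on it; the other crown down at free_stack, gold crown up on it. Hats within 10 mm sideways, 5 mm in height, 0.1 rad of straight; hood within 2.5 mm of the flange, 12 mm and 0.12 rad of the base, level; all at rest (all of step 3 and z of hood in the frame of case below 0.0105 m and horizontal distance between hood and case below 0.012 m and angle between hood's own z axis and vertical below 0.03 rad and angle between the x axis of hood and the x axis of case, either way round below 0.12 rad and linear speed of each of red_hat, gold_hat, green_hat, purple_hat, hood below 0.02 m/s); the robot touches nothing.
It fails at once if the glue bottle is pushed away or knocked over (distance of glue_bottle from where it was at the start of the episode above 0.025 m or angle between glue_bottle's own z axis and vertical above 0.4 rad).
It fails at once if the bead jar is pushed away or knocked over (distance of bead_jar from where it was at the start of the episode above 0.025 m or angle between bead_jar's own z axis and vertical above 0.4 rad).
It fails at once if the ribbon reel is pushed away or knocked over (distance of ribbon_reel from where it was at the start of the episode above 0.025 m or angle between ribbon_reel's own z axis and vertical above 0.4 rad).
It fails at once if a hat is dropped or slammed into the box (faster than 0.6 m/s there) ((horizontal distance between red_hat and case below 0.05 m and z of red_hat in the frame of case below 0.085 m and linear speed of red_hat above 0.6 m/s) or (horizontal distance between gold_hat and case below 0.05 m and z of gold_hat in the frame of case below 0.085 m and linear speed of gold_hat above 0.6 m/s) or (horizontal distance between green_hat and case below 0.05 m and z of green_hat in the frame of case below 0.085 m and linear speed of green_hat above 0.6 m/s) or (horizontal distance between purple_hat and case below 0.05 m and z of purple_hat in the frame of case below 0.085 m and linear speed of purple_hat above 0.6 m/s)).
It fails at once if the hood is dropped the last stretch onto the base (faster than 0.5 m/s there) (horizontal distance between hood and case below 0.03 m and z of hood in the frame of case below 0.04 m and linear speed of hood above 0.5 m/s).
It also fails if it takes over 72 s, if anything falls off the work surface, if the arm or the gripper's body presses on something with over 40 N, if the wrist force passes 120 N, or if a joint passes its speed limit or range.

## Working session

There is one attempt and no reset: what is moved stays moved. The work goes in short steps, Python scripts to look and compute and a tool call to move; the robot and the scene stay as the last step left them, time stands still between calls to the robot, and variables do not carry over. Pictures are saved under pics/ and viewed, at most 10 in all, crops included, and the job is handed in when it is done.

Besides the shell and the picture viewer there is one more tool, called after ">>>" as name(argument=value, ...) on one line, values as JSON. move_arm: Moves the arm, as the interface text tells. Its arguments: {"type":"object","properties":{"commands":{"type":"array","items":{"type":"array","items":{"type":"array","items":{"type":"number"}}}},"squeeze":{"type":"number"}},"required":["commands"]}

```bash
mkdir -p pics; ls
python3 - <<'E'
from station import bot, imaging
import cv2, numpy as np
np.set_printoptions(precision=4,suppress=True)
for n in ["scene","top"]:
    im=imaging.read_camera(n); cv2.imwrite(f"pics/{n}0.png",im[:,:,::-1]); c=imaging.calibration(n); print(n,c["intrinsics"],c["extrinsics"])
print(imaging.calibration("wrist")); print(bot.get_obs())
E
```

```text
pics
scene [[445.812    0.     317.279 ]
 [  0.     445.812  200.6432]
 [  0.       0.       1.    ]] [[-0.7235  0.4246 -0.5443  1.2159]
 [ 0.6901  0.4641 -0.5553  0.6452]
 [ 0.0168 -0.7774 -0.6288  0.8208]
 [ 0.      0.      0.      1.    ]]
top [[486.8624   0.     317.8758]
 [  0.     486.8624 191.9363]
 [  0.       0.       1.    ]] [[ 0.0239 -0.9915  0.1281  0.4275]
 [-0.9997 -0.0245 -0.0032  0.0042]
 [ 0.0063 -0.128  -0.9918  1.3332]
 [ 0.      0.      0.      1.    ]]
{'intrinsics': array([[344.2645,   0.    , 322.2402],
       [  0.    , 344.2645, 195.7529],
       [  0.    ,   0.    ,   1.    ]]), 'mount': array([[ 0.0002, -0.9592, -0.2826,  0.0709],
       [ 1.    ,  0.0002,  0.0001, -0.0001],
       [-0.0001, -0.2826,  0.9592, -0.1677],
       [ 0.    ,  0.    ,  0.    ,  1.    ]])}
{'t': 0.1, 'q': array([ 1.1199,  0.4778,  0.0224,  1.5564, -0.0115,  1.1093, -0.0831]), 'joint_vel': array([-0.    , -0.0038, -0.0012, -0.0038,  0.0012, -0.0006, -0.0009]), 'joint_torque': array([  0.0055, -59.7758,   1.6143, -28.1952,   0.0129,   0.005 ,
         0.    ]), 'eef_pos': array([ 0.2266, -0.6352,  0.2059]), 'tool_rot': array([-0.0008,  0.9854,  0.1705, -0.0002]), 'contact_force': array([ 0.0731, -0.265 , -0.3825]), 'torque': array([ 0.0118, -0.0349,  0.0207]), 'grasp_force': 0.0, 'gripper_width': 0.9990951056383468}
```

View pics/scene0.png

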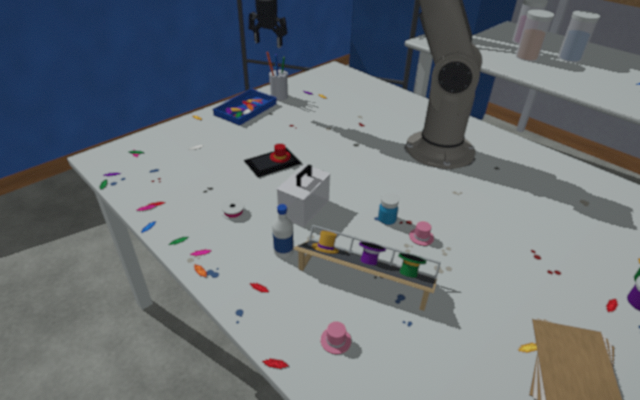

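View pics/top0.png

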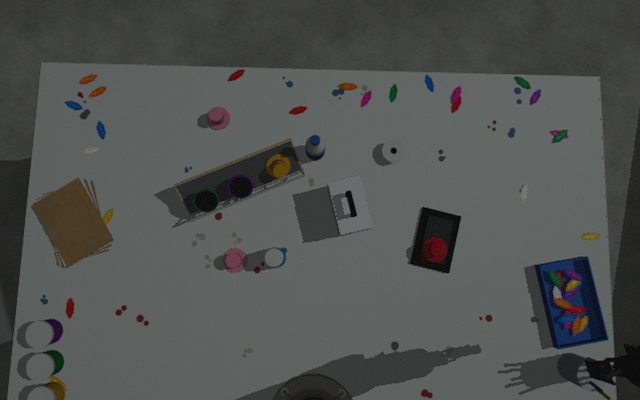

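The scene view shows the stand with gold (327,240), purple (372,250) and green (409,263), the hood (303,193), and the red hat on its black base (280,152). In the top view, the look-alikes are the pink hats at (218,118) and (235,261), plus cups at (42,333..390). The purple hat that is meant is (240,187), because it is on the stand with its felt facing out. I'll confirm this in an enlarged crop and measure.

```bash
cat > h.py <<'E'
import numpy as np, cv2
from scipy.spatial.transform import Rotation as R
from station import bot, imaging
np.set_printoptions(precision=4,suppress=True)
def rot(o): q=o["tool_rot"]; return R.from_quat([q[1],q[2],q[3],q[0]])
def grab(n):
    o=bot.get_obs(); c=imaging.calibration(n); K=c["intrinsics"]
    if n=="wrist":
        T=np.eye(4); T[:3,:3]=rot(o).as_matrix(); T[:3,3]=o["eef_pos"]; E=T@c["mount"]
    else: E=c["extrinsics"]
    return imaging.read_camera(n),K,E
def cast(uv,K,E,p0,n=(0,0,1)):
    uv=np.atleast_2d(uv).astype(float)
    d=np.c_[uv,np.ones(len(uv))]@np.linalg.inv(K).T@E[:3,:3].T; o=E[:3,3]; n=np.array(n,float)
    if np.isscalar(p0): p0=np.array([0,0,p0])
    return o+d*(((p0-o)@n)/(d@n))[:,None]
def proj(P,K,E):
    c=(np.atleast_2d(P)-E[:3,3])@E[:3,:3]; u=c@K.T; return u[:,:2]/u[:,2:]
def mask(im,lo,hi):
    h=cv2.cvtColor(im,cv2.COLOR_RGB2HSV); return cv2.inRange(h,lo,hi)
def blobs(m,amin=60):
    c,_=cv2.findContours(m,cv2.RETR_EXTERNAL,cv2.CHAIN_APPROX_NONE); return sorted([x for x in c if cv2.contourArea(x)>amin],key=cv2.contourArea)[::-1]
def pose(z,x,p): # tool z dir, approx tool x dir
    z=np.array(z,float)/np.linalg.norm(z); y=np.cross(z,x); y/=np.linalg.norm(y); return np.c_[np.cross(y,z),y,z],np.array(p,float)
def plan(Rg,pg,n,Rs=None,ps=None):
    "constant row (v,w) which n times leads from start to goal"
    o=bot.get_obs()
    if Rs is None: Rs,ps=rot(o).as_matrix(),o["eef_pos"]
    r=R.from_matrix(Rs.T@Rg).as_rotvec(); w=r/n
    S=sum(R.from_rotvec(w*k).as_matrix() for k in range(n)); v=np.linalg.solve(S,Rs.T@(pg-ps))
    print(n,"rows mm",v*1e3,"deg",np.degrees(w)); return Rg,pg
E
python3 - <<'E'
from h import *
im,K,E=grab("top")
a=cv2.resize(im[120:280,160:480],None,fx=2.5,fy=2.5,interpolation=cv2.INTER_CUBIC)
cv2.imwrite("pics/crop1.png",cv2.convertScaleAbs(a[:,:,::-1],alpha=1.6))
h=cv2.cvtColor(im,cv2.COLOR_RGB2HSV)
for (u,v) in [(278,167),(240,187),(206,201),(435,249),(235,261),(345,195),(425,225),(204,192)]: print(u,v,h[v,u],im[v,u])
print(cast([[278,167],[240,187],[206,201]],K,E,.08), cast([[315,147]],K,E,.15), cast([[274,258]],K,E,.075))
print("cal hood",cast([[331,180],[364,176],[373,229],[336,236]],K,E,.098),"case",cast([[424,207],[461,215],[449,273],[411,264]],K,E,.008))
for n,col in (("red hat",(435,249)),): print(n,cast([col],K,E,.05))
E
```

```text
278 167 [ 21 227  91] [91 66 10]
240 187 [50 51 15] [13 15 12]
206 201 [15 39 13] [13 12 11]
435 249 [179 205  86] [86 17 20]
235 261 [169 111 106] [106  60  77]
345 195 [ 0  5 50] [50 49 49]
425 225 [ 6 85 15] [15 11 10]
204 192 [165  34  15] [15 13 14]
[[0.6525 0.1059 0.08  ]
 [0.5973 0.2026 0.08  ]
 [0.5586 0.2888 0.08  ]] [[0.6925 0.0102 0.15  ]] [[0.4168 0.1084 0.075 ]]
cal hood [[ 0.6188 -0.0327  0.098 ]
 [ 0.6313 -0.1173  0.098 ]
 [ 0.4958 -0.1417  0.098 ]
 [ 0.4759 -0.0483  0.098 ]] case [[ 0.5643 -0.2915  0.008 ]
 [ 0.5448 -0.3926  0.008 ]
 [ 0.3875 -0.3581  0.008 ]
 [ 0.409  -0.2558  0.008 ]]
red hat [[ 0.45   -0.3105  0.05  ]]
```

View pics/crop1.png

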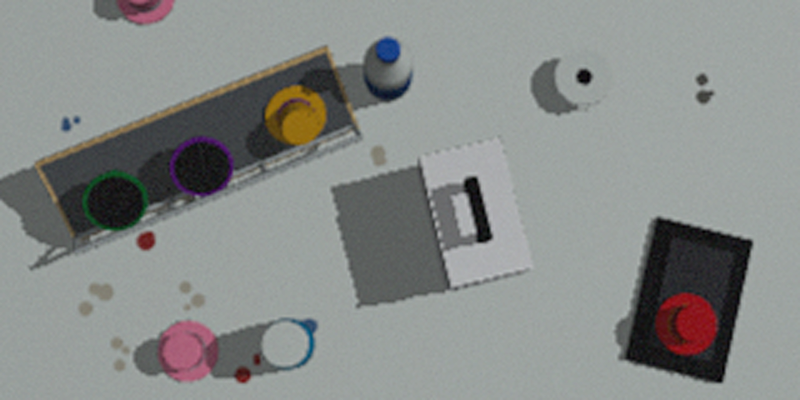

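The crop confirms it: green ring (115,201) and purple ring (202,166) with black felt, and gold (297,113), all on the stand. The pink hats lie off the stand. The red hat is at the near end of the black base. Next I move to a view above the case.

Run:
```python
from h import *
a=np.radians(-13); x=[np.cos(a),np.sin(a),0]
g=plan(*pose([0,0,-1],x,[.50,-.325,.30]),8)
```

```text
8 rows mm [ 38.1394 -35.9106 -11.7203] deg [-0.0093  0.0035  4.08  ]
```

>>> move_arm(commands=[[[0.038,-0.036,-0.0117,0,0,4.08,0.085],[0.038,-0.036,-0.0117,0,0,4.08,0.085],[0.038,-0.036,-0.0117,0,0,4.08,0.085],[0.038,-0.036,-0.0117,0,0,4.08,0.085],[0.038,-0.036,-0.0117,0,0,4.08,0.085],[0.038,-0.036,-0.0117,0,0,4.08,0.085],[0.038,-0.036,-0.0117,0,0,4.08,0.085],[0.038,-0.036,-0.0117,0,0,4.08,0.085],[0,0,0,0,0,0,0.085],[0,0,0,0,0,0,0.085]]])

```text
t: 1.4
eef_pos: [0.4984, -0.3251, 0.2999]
tool_rot: [0.0, 0.994, -0.113, -0.001]
contact_force: [0.0, -0.2, -0.5]
gripper_width: 0.999
grasp_force: 0.0
```

Run:
```python
from h import *
print(bot.get_obs()["eef_pos"],bot.get_obs()["t"])
im,K,E=grab("wrist"); cv2.imwrite("pics/w1.png",im[:,:,::-1]); np.savez("w1",im=im,K=K,E=E)
r=cv2.bitwise_or(mask(im,(0,120,30),(8,255,255)),mask(im,(172,120,30),(180,255,255)))
for c in blobs(r)[:3]: print("red",cv2.contourArea(c),cv2.fitEllipse(c),cast(cv2.fitEllipse(c)[0],K,E,.019))
d=mask(im,(0,0,0),(180,255,45)); 
for c in blobs(d,1500)[:4]: print("dark",cv2.contourArea(c),cv2.minAreaRect(c))
```

```text
[ 0.4984 -0.3251  0.2999] 1.4
red 1749.0 ((324.58447265625, 187.0957794189453), (46.793434143066406, 47.664608001708984), 109.9212875366211) [[ 0.4494 -0.3177  0.019 ]]
red 652.0 ((595.6935424804688, 226.69337463378906), (15.112299919128418, 64.28184509277344), 92.81566619873047) [[ 0.3086 -0.6739  0.019 ]]
red 247.0 ((606.3944702148438, 255.09605407714844), (11.179533004760742, 32.829994201660156), 20.98424530029297) [[ 0.2605 -0.6886  0.019 ]]
dark 42314.5 ((319.5, 327.0), (144.0, 639.0), 90.0)
dark 8614.5 ((324.5, 163.0), (114.0, 81.0), 90.0)
```

View pics/w1.png

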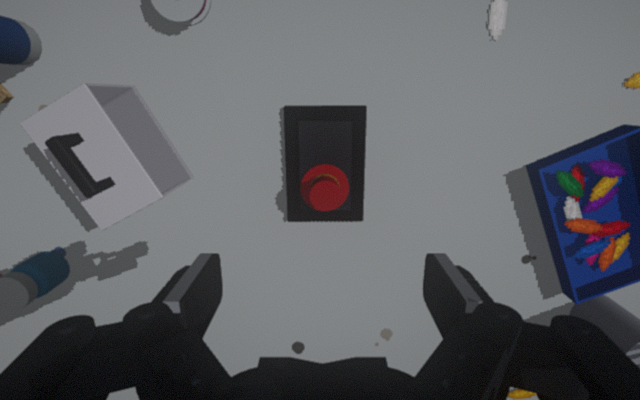

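The wrist view shows the case with corners (284,106), (367,106), (364,221), (287,221), the red brim around (325,187), and the hood's white top with corners (22,125), (85,83), (160,197), (100,230). I'll compute the case frame from these and plan the move to view the stand.

```bash
cat >> h.py <<'E'
def quad(m,amin=1500):
    c=blobs(m,amin)[0]; e=.02*cv2.arcLength(c,True); return cv2.approxPolyDP(cv2.convexHull(c),e,True)[:,0]
E
python3 - <<'E'
from h import *
d=np.load("w1.npz"); im,K,E=d["im"],d["K"],d["E"]
sub=np.zeros(im.shape[:2],np.uint8); sub[95:235,275:380]=255
dark=cv2.bitwise_or(mask(im,(0,0,0),(180,255,38)),cv2.bitwise_and(mask(im,(0,120,30),(8,255,255))|mask(im,(172,120,30),(180,255,255)),sub))&sub
q=quad(dark); print(q.tolist())
P=cast(np.float32([[284,106],[367,106],[364,221],[287,221]]),K,E,.008); print(P[:,:2],P.mean(0))
ex=(P[0]+P[1]-P[2]-P[3]); print("case yaw",np.degrees(np.arctan2(ex[1],ex[0])),np.linalg.norm(P[0]-P[3]),np.linalg.norm(P[0]-P[1]))
H=cast(np.float32([[22,125],[85,83],[160,197],[100,230]]),K,E,.098); print("hood",H[:,:2],H.mean(0),[np.linalg.norm(H[i]-H[i-1]) for i in range(4)],[np.degrees(np.arctan2(*(H[i]-H[j])[1::-1])) for i,j in((0,3),(1,2))])
T,Kt,Et=grab("top")
res={}
for n,lo,hi in(("gold",(15,150,30),(30,255,255)),("purple",(125,60,15),(155,255,255)),("green",(50,80,15),(85,255,255))):
    m=mask(T,lo,hi); m[:130]=0; m[230:]=0; m[:,:180]=0;m[:,310:]=0
    c=blobs(cv2.morphologyEx(m,cv2.MORPH_CLOSE,np.ones((5,5))),20)[0]; e=cv2.fitEllipse(cv2.convexHull(c)); h=.05 if n=="gold" else .084
    print(n,e,cast(e[0],Kt,Et,h))
E
```

```text
[[364, 107], [361, 213], [289, 219], [285, 122]]
[[ 0.5641 -0.2901]
 [ 0.54   -0.3947]
 [ 0.3852 -0.3606]
 [ 0.4098 -0.2539]] [ 0.4748 -0.3248  0.008 ]
case yaw -12.813961850290404 0.15841284338736838 0.10726590733001877
hood [[ 0.608  -0.0259]
 [ 0.6323 -0.1081]
 [ 0.5004 -0.1396]
 [ 0.4785 -0.0582]] [ 0.5548 -0.083   0.098 ] [np.float64(0.13348050487890736), np.float64(0.08571298446879859), np.float64(0.135550880874238), np.float64(0.08438397020021385)] [np.float64(13.964179797280957), np.float64(13.42985409153379)]
gold ((277.81787109375, 165.54676818847656), (23.149402618408203, 24.17707633972168), 72.70653533935547) [[0.6618 0.1089 0.05  ]]
purple ((240.11062622070312, 186.10345458984375), (24.080604553222656, 26.29947853088379), 77.02491760253906) [[0.5991 0.2018 0.084 ]]
green ((205.60433959960938, 199.8197479248047), (23.618188858032227, 26.568756103515625), 80.54151916503906) [[0.5612 0.2891 0.084 ]]
```

```bash
cat >> h.py <<'E'
def stand(yaw): # u uphill, r row, n board normal
    a=np.radians(yaw); t=np.radians(32); u=np.array([np.cos(a),np.sin(a),0]); z=np.array([0,0,1]); return u*np.cos(t)+z*np.sin(t),np.array([-u[1],u[0],0]),z*np.cos(t)-u*np.sin(t)
E
python3 - <<'E'
from h import *
x,r,n=stand(22.5)
plan(*pose(-n,x,[.549,.181,.24]),10)
E
```

```text
10 rows mm [  5.8149 -50.7943   9.2939] deg [ 0.995   3.1025 -3.4683]
```

>>> move_arm(commands=[[[0.0058,-0.0508,0.0093,1,3.1,-3.47,0.085],[0.0058,-0.0508,0.0093,1,3.1,-3.47,0.085],[0.0058,-0.0508,0.0093,1,3.1,-3.47,0.085],[0.0058,-0.0508,0.0093,1,3.1,-3.47,0.085],[0.0058,-0.0508,0.0093,1,3.1,-3.47,0.085],[0.0058,-0.0508,0.0093,1,3.1,-3.47,0.085],[0.0058,-0.0508,0.0093,1,3.1,-3.47,0.085],[0.0058,-0.0508,0.0093,1,3.1,-3.47,0.085],[0.0058,-0.0508,0.0093,1,3.1,-3.47,0.085],[0.0058,-0.0508,0.0093,1,3.1,-3.47,0.085],[0,0,0,0,0,0,0.085],[0,0,0,0,0,0,0.085]]])

```text
t: 3.0
eef_pos: [0.5494, 0.1807, 0.2406]
tool_rot: [-0.054, 0.943, 0.188, 0.27]
contact_force: [-0.4, -0.4, -0.2]
gripper_width: 0.996
grasp_force: 0.0
```

```bash
cat > st.py <<'E'
from h import *
o=bot.get_obs(); print(o["eef_pos"],rot(o).as_matrix()[:,2],o["q"],o["t"])
im,K,E=grab("wrist"); cv2.imwrite("pics/w2.png",im[:,:,::-1])
x,r,n=stand(22.5); B0=np.array([.609,.206,.066])
C={}
for nm,lo,hi,off in(("gold",(15,150,30),(30,255,255),-18.5),("purple",(125,60,15),(155,255,255),21),("green",(50,80,15),(85,255,255),21)):
    m=mask(im,lo,hi); m=cv2.morphologyEx(m,cv2.MORPH_CLOSE,np.ones((5,5)))
    for c in blobs(m,150)[:2]:
        e=cv2.fitEllipse(cv2.convexHull(c)); p=cast(e[0],K,E,B0+n*off/1e3,n)[0]-n*off/1e3
        b=cast(cv2.convexHull(c)[:,0],K,E,B0+n*off/1e3,n); d=b-b.mean(0)
        print(nm,np.round(e[0],1),np.round(e[1],1),"origin",p,"spans",np.ptp(d@r),np.ptp(d@x)); C.setdefault(nm,p)
ks=list(C)
for i in range(3):
    v=C[ks[i]]-C[ks[i-1]]; print(ks[i],ks[i-1],np.linalg.norm(v),v@x,v@r)
E
python3 st.py
```

```text
[0.5494 0.1807 0.2406] [ 0.4898  0.2031 -0.8479] [ 0.0316  0.0568 -0.4817  2.1777  0.1493  0.3585 -1.7445] 3.0
gold [422.1 197.3] [57.9 60.4] origin [0.6507 0.1019 0.0652] spans 0.06642821505662883 0.06527665925033897
gold [559.8  -2.2] [ 24.7 370.4] origin [0.8507 0.0602 0.1707] spans 0.11515410852931297 0.030675286780220745
purple [322.  208.2] [62.1 66.1] origin [0.6081 0.2055 0.0654] spans 0.06677152216565538 0.06590085895708533
purple [178.9 390.1] [40.1 83. ] origin [ 0.3628  0.2892 -0.0562] spans 0.09752152854523032 0.044369640120551515
green [227.3 210.1] [60.8 66.7] origin [0.5699 0.2932 0.0643] spans 0.06637106685813224 0.0651212201215157
gold green 0.2076257480220095 0.001739587828344358 -0.2076184603446583
purple gold 0.1119546980333117 0.0003349457115949416 0.11195419698743005
green purple 0.09568675442865358 -0.002074533539939293 0.09566426335722825
```

View pics/w2.png

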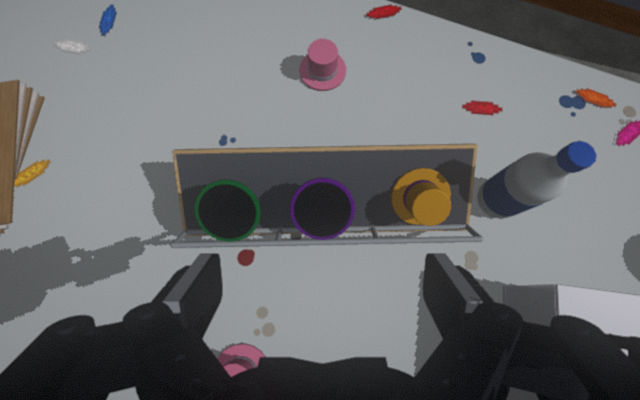

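The wrist view confirms green (227,210), purple (322,208) and gold (422,197) on the board, with the bottle to the right of gold. All the spans come out at 66 mm, so the fit is good. I'll take green first.

Run:
```python
from h import *
x,r,n=stand(22.5); g=np.array([.5699,.2932,.0643])
a=plan(*pose(-n,x,g+.06*n),4); plan(*pose(-n,x,g-.009*n),6,*a)
```

```text
4 rows mm [-10.3028 -24.1348  30.5839] deg [ 0.0029 -0.0105 -0.0081]
6 rows mm [-0.   0.  11.5] deg [0. 0. 0.]
```

>>> move_arm(commands=[[[-0.0103,-0.0241,0.0306,0,0,0,0.077],[-0.0103,-0.0241,0.0306,0,0,0,0.077],[-0.0103,-0.0241,0.0306,0,0,0,0.077],[-0.0103,-0.0241,0.0306,0,0,0,0.077],[0,0,0.0115,0,0,0,0.077],[0,0,0.0115,0,0,0,0.077],[0,0,0.0115,0,0,0,0.077],[0,0,0.0115,0,0,0,0.077],[0,0,0.0115,0,0,0,0.077],[0,0,0.0115,0,0,0,0.077],[0,0,0,0,0,0,0.077]]], squeeze=30)

```text
t: 4.42
eef_pos: [0.5821, 0.2814, 0.0884]
tool_rot: [-0.05, 0.946, 0.189, 0.258]
contact_force: [-0.1, 0.1, 0.6]
gripper_width: 0.901
grasp_force: 0.0
```

Run:
```python
from h import *
x,r,n=stand(22.5); g=np.array([.5699,.2932,.0643])
o=bot.get_obs(); d=o["eef_pos"]-g; print(d@x,d@r,d@n,o["contact_force"],o["gripper_width"])
im,K,E=grab("wrist"); cv2.imwrite("pics/w3.png",im[120:400,60:580,::-1])
```

```text
0.018482627802159743 -0.015584514099677751 0.01683618945402577 [-0.0742  0.0692  0.6292] 0.9008823821955967
```

View pics/w3.png

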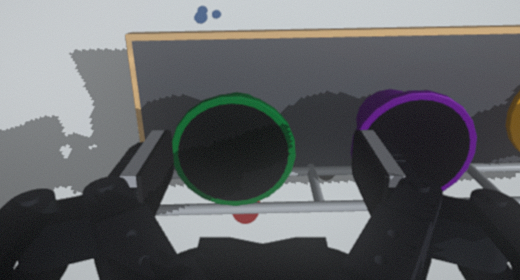

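The view shows the fingers stopped short, about 16 mm toward purple and 26 mm high. I'll check the joints for a limit.

Run:
```python
from h import *
o=bot.get_obs(); print(o["q"]); print(rot(o).as_matrix())
x,r,n=stand(22.5);print(np.c_[x,-r,-n])
```

```text
[-0.4943  0.3954 -0.1336  2.167   1.2245  0.1698 -2.9582]
[[ 0.7957  0.3829  0.4694]
 [ 0.331  -0.9238  0.1925]
 [ 0.5073  0.0022 -0.8618]]
[[ 0.7835  0.3827  0.4896]
 [ 0.3245 -0.9239  0.2028]
 [ 0.5299 -0.     -0.848 ]]
```

```bash
cat > kin.py <<'E'
from h import *
from scipy.optimize import least_squares
import itertools
def fk(q,P,s):
    T=np.eye(4)
    def rz(a): M=np.eye(4); M[:3,:3]=R.from_euler('z',a).as_matrix(); return M
    def ry(a): M=np.eye(4); M[:3,:3]=R.from_euler('y',a).as_matrix(); return M
    def t(x,z): M=np.eye(4); M[0,3]=x; M[2,3]=z; return M
    o1,o7,d1,d2,d3,d4,a1,a2,a3=P
    return rz(s[0]*q[0]+o1)@t(0,d1)@ry(q[1])@rz(s[1]*q[2])@t(a1,d2)@ry(q[3])@t(a2,0)@rz(s[2]*q[4])@t(0,d3)@ry(q[5])@t(a3,0)@rz(s[3]*q[6]+o7)@t(0,d4)
E
cat > fit.py <<'E'
from kin import *
def S(qs,w,p): return np.array(qs),R.from_quat([*w[1:],w[0]]).as_matrix(),np.array(p)
o=bot.get_obs()
D=[S([1.1199,.4778,.0224,1.5564,-.0115,1.1093,-.0831],[-.0008,.9854,.1705,-.0002],[.2266,-.6352,.2059]),
S([.0316,.0568,-.4817,2.1777,.1493,.3585,-1.7445],[-.054,.943,.188,.27],[.5494,.1807,.2406]),
(o["q"],rot(o).as_matrix(),o["eef_pos"])]
best=None
for s in itertools.product((1,-1),repeat=4):
    for o1 in (0,np.pi):
      for o7 in (0,np.pi/2,np.pi,-np.pi/2):
        f=lambda P:np.concatenate([np.r_[(fk(q,P,s)[:3,3]-p)*3,(fk(q,P,s)[:3,:3]-M).ravel()] for q,M,p in D])
        z=least_squares(f,[o1,o7,.35,.4,.4,.25,0,0,0],max_nfev=60)
        if best is None or z.cost<best[0]: best=(z.cost,s,z.x)
print(best); np.savez("kin",s=best[1],P=best[2])
for q,M,p in D: T=fk(q,best[2],best[1]); print((T[:3,3]-p)*1e3,np.abs(T[:3,:3]-M).max())
E
python3 fit.py
```

```text
(np.float64(0.004456668015103902), (-1, -1, -1, -1), array([-0.082 ,  1.4967,  0.2549,  0.564 ,  0.4691,  0.3376,  0.008 ,
       -0.0011,  0.0116]))
[ 6.8941  2.5157 -0.0967] 0.007325165535596756
[-3.7532  9.1766 -0.9571] 0.04100006674199991
[ 0.9906 -0.4808  1.0537] 0.03907014458838046
```

```bash
python3 - <<'E'
s=open("kin.py").read()
s=s.replace("o1,o7,d1,d2,d3,d4,a1,a2,a3=P","o1,o7,d1,d2,d3,d4,a1,a2,a3,o3,o5=P[:11]").replace("rz(s[1]*q[2])","rz(s[1]*q[2]+o3)").replace("rz(s[2]*q[4])","rz(s[2]*q[4]+o5)")
open("kin.py","w").write(s)
f=open("fit.py").read().replace("0,0,0]","0,0,0,0,0]").replace("max_nfev=60","max_nfev=100")
open("fit.py","w").write(f)
E
python3 fit.py
```

```text
(np.float64(0.003487784484219768), (-1, -1, -1, -1), array([ 6.1411,  1.509 ,  0.2597,  0.5582,  0.4718,  0.3288,  0.018 ,
        0.0021,  0.0188,  0.0671, -0.0189]))
[2.6296 0.9718 0.0261] 0.013994701990215403
[-4.6617 10.0843 -1.5346] 0.044814965478605924
[ 1.5228 -0.1194  1.5084] 0.017253332933832216
```

```bash
sed -i 's/q\[1\])/q[1]+P[11])/; s/ry(q\[3\])/ry(q[3]+P[12])/; s/ry(q\[5\])/ry(q[5]+P[13])/; s/o5=P\[:11\]/o5=P[:11]; rx=np.eye(4); rx[:3,:3]=R.from_rotvec(P[14:17]).as_matrix(); b=np.eye(4); b[:3,:3]=R.from_rotvec([P[17],P[18],0]).as_matrix()/; s/return rz/return b@rz/; s/@t(0,d4)/@rx@t(0,d4)/' kin.py
sed -i 's/0,0,0,0,0\]/0,0,0,0,0,0,0,0,0,0,0,0,0]/; s/for q,M,p in D\])/for q,M,p in D]+[.02*P[6:7],.02*P[7:8],.02*P[8:9],.02*P[9:]])/' fit.py; python3 fit.py
```

```text
(np.float64(7.505919223742518e-05), (-1, -1, -1, -1), array([-0.1933,  1.5905,  0.3052,  0.5221,  0.5095,  0.3695, -0.1467,
       -0.0274,  0.0164,  0.1922, -0.1338,  0.2086, -0.1822,  0.034 ,
       -0.0716,  0.0072, -0.    ,  0.0206,  0.0094]))
[ 0.0511  0.0258 -0.0064] 0.001353553774319622
[-0.1586  0.1249 -0.0387] 0.0029624368384095767
[0.0846 0.0899 0.0503] 0.003404812017152925
```

>>> move_arm(commands=[[[0,0,-0.035,0,0,0,0.077],[0,0,-0.035,0,0,0,0.077],[0,0,-0.035,0,0,0,0.077],[0,0,0,0,0,-10.6,0.077],[0,0,0,0,0,-10.6,0.077],[0,0,0,0,0,-10.6,0.077],[0,0,0,0,0,-10.6,0.077],[0,0,0,0,0,-10.6,0.077],[0,0,0,0,0,-10.6,0.077],[0,0,0,0,0,-10.6,0.077],[0,0,0,0,0,-10.6,0.077],[0,0,0,0,0,-10.6,0.077],[0,0,0,0,0,-10.6,0.077],[0,0,0,0,0,-10.6,0.077],[0,0,0,0,0,-10.6,0.077],[0,0,0,0,0,-10.6,0.077],[0,0,0,0,0,-10.6,0.077],[0,0,0,0,0,-10.6,0.077],[0,0,0,0,0,-10.6,0.077],[0,0,0,0,0,-10.6,0.077]]])

```text
t: 6.98
eef_pos: [0.532, 0.261, 0.1795]
tool_rot: [0.259, -0.193, 0.945, 0.049]
contact_force: [-0.6, -0.5, -0.4]
gripper_width: 0.901
grasp_force: 0.0
```

Run:
```python
from kin import *
k=np.load("kin.npz"); o=bot.get_obs(); T=fk(o["q"],k["P"],k["s"])
print(o["t"],repr(o["q"]),o["eef_pos"],T[:3,3]-o["eef_pos"],np.abs(T[:3,:3]-rot(o).as_matrix()).max()); print(o["tool_rot"])
x,r,n=stand(22.5); g=np.array([.5699,.2932,.0643])
a=plan(*pose(-n,-x,g+.06*n),4); plan(*pose(-n,-x,g-.009*n),6,*a)
```

```text
6.975 array([ 0.2758,  0.2979, -1.0238,  2.172 ,  0.9991,  0.4684,  0.4769]) [0.532  0.261  0.1795] [0.0241 0.0179 0.071 ] 0.22706114372498942
[ 0.2586 -0.1934  0.9452  0.0487]
4 rows mm [ 4.9481  3.877  15.7663] deg [-0.0312 -0.3704  0.1678]
6 rows mm [ 0.  -0.  11.5] deg [0. 0. 0.]
```

>>> move_arm(commands=[[[0.005,0.0039,0.0158,0,-0.37,0.17,0.077],[0.005,0.0039,0.0158,0,-0.37,0.17,0.077],[0.005,0.0039,0.0158,0,-0.37,0.17,0.077],[0.005,0.0039,0.0158,0,-0.37,0.17,0.077],[0,0,0.0075,0,0,0,0.077],[0,0,0.0075,0,0,0,0.077],[0,0,0,0,0,0,0.077]]])

```text
t: 7.85
eef_pos: [0.5485, 0.2843, 0.1022]
tool_rot: [0.27, -0.184, 0.944, 0.054]
contact_force: [0.4, 0.8, 0.6]
gripper_width: 0.897
grasp_force: 0.0
```

Run:
```python
from h import *
x,r,n=stand(22.5); g=np.array([.5699,.2932,.0643])
o=bot.get_obs(); d=o["eef_pos"]-g; print(d@x,d@r,d@n,o["q"],rot(o).as_matrix()[:,2]+n,o["t"])
plan(*pose(-n,-x,g-.009*n),5)
im,K,E=grab("wrist"); m=cv2.morphologyEx(mask(im,(50,80,15),(85,255,255)),cv2.MORPH_CLOSE,np.ones((5,5)))
e=cv2.fitEllipse(cv2.convexHull(blobs(m,150)[0])); print(e,cast(e[0],K,E,g+.021*n,n)-.021*n-g)
```

```text
0.0004094432626669041 -2.4410488685344644e-05 0.04442693795317796 [ 0.0363  0.4501 -0.8222  2.2048  1.5089  0.4564 -0.0498] [ 0.0006 -0.0018 -0.0001] 7.85
5 rows mm [ 0.0809  0.0168 10.6854] deg [-0.0219 -0.0018 -0.0844]
((322.005615234375, 217.74053955078125), (105.13253784179688, 111.93801879882812), 94.46871185302734) [[-0.0016 -0.0006 -0.0011]]
```

Reached, with the hat aligned to within 2 mm. Now I descend and grip.

>>> move_arm(commands=[[[0,0,0.0107,0,0,0,0.077],[0,0,0.0107,0,0,0,0.077],[0,0,0.0107,0,0,0,0.077],[0,0,0.0107,0,0,0,0.077],[0,0,0.0107,0,0,0,0.077],[0,0,0,0,0,0,0.077],[0,0,0,0,0,0,0.06],[0,0,0,0,0,0,0.06],[0,0,0,0,0,0,0.06],[0,0,0,0,0,0,0.06]]], squeeze=40)

```text
t: 9.15
eef_pos: [0.574, 0.2957, 0.0575]
tool_rot: [0.271, -0.185, 0.943, 0.054]
contact_force: [-4.5, -1.4, 6.3]
gripper_width: 0.705
grasp_force: 4.9
```

Run:
```python
from h import *
x,r,n=stand(22.5); g=np.array([.5699,.2932,.0643])
o=bot.get_obs(); d=o["eef_pos"]-g; print(d@x,d@r,d@n,o["q"],o["gripper_width"]*85.4,o["grasp_force"],o["contact_force"])
im,K,E=grab("wrist"); cv2.imwrite("pics/w4.png",im[100:400,80:560,::-1])
```

```text
0.0004736130283983913 0.0007366041654625225 -0.008270821988869258 [-0.0003  0.5795 -0.7868  2.1659  1.699   0.5017 -0.1856] 60.18152971474817 4.904205095954239 [-4.4672 -1.3652  6.2772]
```

View pics/w4.png

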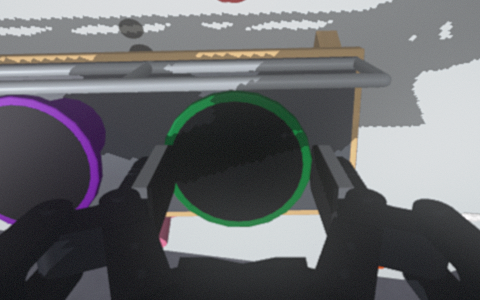

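The view shows the fingers either side of the green brim. The opening has reached the commanded value with only 5 N of grip, so I'll close further.

>>> move_arm(commands=[[[0,0,0,0,0,0,0.052],[0,0,0,0,0,0,0.045],[0,0,0,0,0,0,0.045],[0,0,0,0,0,0,0.045]]], squeeze=30)

```text
t: 9.7
eef_pos: [0.5734, 0.2967, 0.0592]
tool_rot: [0.272, -0.185, 0.943, 0.054]
contact_force: [-16.8, -7.1, 25.7]
gripper_width: 0.591
grasp_force: 27.2
```

Run:
```python
from h import *
im,K,E=grab("wrist"); s,_,_=grab("scene")
a=cv2.resize(im[130:330,160:480],(640,400)); b=cv2.resize(s[225:305,360:460],None,fx=5,fy=5,interpolation=cv2.INTER_CUBIC)[:200*2]
c=np.zeros((600,800,3),np.uint8); c[:330,:528]=cv2.resize(a,(528,330)); b=cv2.resize(s[190:290,330:460],(520,400))[:270]; c[330:600,:520]=b
cv2.imwrite("pics/w5.png",cv2.convertScaleAbs(c[:,:,::-1],alpha=1.5))
o=bot.get_obs();print(o["eef_pos"],o["gripper_width"],o["contact_force"],o["q"])
m=cv2.morphologyEx(mask(im,(50,80,15),(85,255,255)),cv2.MORPH_CLOSE,np.ones((5,5)))
print(cv2.fitEllipse(cv2.convexHull(blobs(m,150)[0])))
```

```text
[0.5734 0.2968 0.0592] 0.5902728998952266 [-17.4191  -6.715   26.463 ] [-0.0004  0.5766 -0.7895  2.1669  1.6987  0.5025 -0.1857]
((308.3773193359375, 256.8313903808594), (133.86988830566406, 149.1040496826172), 108.23318481445312)
```

View pics/w5.png

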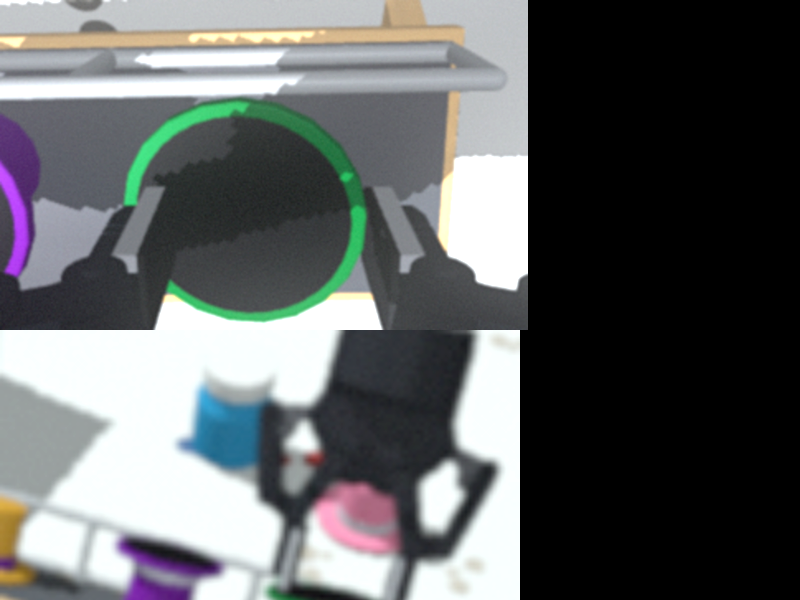

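The view shows the left fingertip lying on top of the felt rather than outside the brim. So the fingertips, when open, end well behind the nominal TCP, about 29 mm behind by the pixels. I'll open, lift slightly and re-measure the hat.

>>> move_arm(commands=[[[0,0,-0.01,0,0,0,0.08],[0,0,-0.015,0,0,0,0.08],[0,0,-0.015,0,0,0,0.08],[0,0,0,0,0,0,0.08]]])

```text
t: 10.3
eef_pos: [0.555, 0.2871, 0.0918]
tool_rot: [0.271, -0.184, 0.943, 0.054]
contact_force: [0.5, -0.3, -0.4]
gripper_width: 0.932
grasp_force: 0.0
```

```bash
cat > ring.py <<'E'
from h import *
import sys
HS={"green":((50,80,15),(85,255,255)),"purple":((125,60,15),(155,255,255)),"gold":((15,150,30),(30,255,255))}
def ring(nm,g,off=.021,yaw=22.5):
    x,r,n=stand(yaw); im,K,E=grab("wrist"); m=cv2.morphologyEx(mask(im,*HS[nm]),cv2.MORPH_CLOSE,np.ones((5,5)))
    h=cv2.convexHull(blobs(m,150)[0]); e=cv2.fitEllipse(h); p=cast(e[0],K,E,g+off*n,n)[0]-off*n
    b=cast(h[:,0],K,E,g+off*n,n); print(nm,"origin",p,"spans",np.ptp(b@r),np.ptp(b@x),"t",bot.get_obs()["t"]); return p
E
python3 - <<'E'
from ring import *
x,r,n=stand(22.5); g=np.array([.5699,.2932,.0643]); p=ring("green",g); d=p-g; print(d@x,d@r)
o=bot.get_obs(); d=o["eef_pos"]-p; print("tcp rel hat",d@x,d@r,d@n,o["contact_force"])
plan(*pose(-n,-x,p-.024*n),6)
E
```

```text
green origin [0.5694 0.2901 0.0632] spans 0.06610939813810923 0.06440318826671598 t 10.35
-0.001995087564865148 -0.002657009572873826
tcp rel hat 0.0026887396340632584 0.0025332121732195853 0.0313322472782295 [0.8106 0.3427 0.4602]
6 rows mm [ 0.4518 -0.4114  9.2223] deg [-0.0224  0.0096 -0.0664]
```

>>> move_arm(commands=[[[0.0011,-0.001,0.008,0,0,0,0.08],[0.0011,-0.001,0.008,0,0,0,0.08],[0.0005,-0.0005,0.0093,0,0,0,0.08],[0,0,0.01,0,0,0,0.08],[0,0,0.01,0,0,0,0.08],[0,0,0.0065,0,0,0,0.08],[0,0,0,0,0,0,0.08]]])

```text
t: 11.22
eef_pos: [0.5789, 0.2944, 0.0448]
tool_rot: [0.27, -0.184, 0.944, 0.054]
contact_force: [-1.0, -0.7, 0.2]
gripper_width: 0.937
grasp_force: 0.0
```

>>> move_arm(commands=[[[0,0,0,0,0,0,0.066],[0,0,0,0,0,0,0.06],[0,0,0,0,0,0,0.06],[0,0,0,0,0,0,0.06]]], squeeze=35)

```text
t: 11.72
eef_pos: [0.5787, 0.2944, 0.0458]
tool_rot: [0.27, -0.184, 0.943, 0.054]
contact_force: [-4.4, -2.8, 6.2]
gripper_width: 0.75
grasp_force: 37.4
```

Gripped with 37 N at about 64 mm. Lifting square to the board.

>>> move_arm(commands=[[[0,0,-0.008,0,0,0,0.06],[0,0,-0.012,0,0,0,0.06],[0,0,-0.02,0,0,0,0.06],[0,0,-0.025,0,0,0,0.06],[0,0,-0.025,0,0,0,0.06],[0,0,0,0,0,0,0.06]]])

```text
t: 12.48
eef_pos: [0.5349, 0.2765, 0.1239]
tool_rot: [0.272, -0.184, 0.943, 0.054]
contact_force: [-0.2, 0.3, 0.1]
gripper_width: 0.75
grasp_force: 38.7
```

```bash
cat > intool.py <<'E'
from ring import *
def intool(nm,zs=None):
    o=bot.get_obs(); im,K,_=grab("wrist"); E=imaging.calibration("wrist")["mount"]; m=cv2.morphologyEx(mask(im,*HS[nm]),cv2.MORPH_CLOSE,np.ones((5,5)))
    h=cv2.convexHull(blobs(m,150)[0]); e=cv2.fitEllipse(h)
    for z in (zs or (-.055,-.05,-.045,-.04)):
        b=cast(h[:,0],K,E,z); c=cast(e[0],K,E,z)[0]; print(nm,z,"centre",c,"spans x,y",np.ptp(b[:,0]),np.ptp(b[:,1]))
    print(o["gripper_width"]*85.4,o["grasp_force"],o["contact_force"],o["q"],o["eef_pos"],o["t"])
E
python3 -c "
from intool import *
intool('green')
a=np.radians(-13); x=-np.array([np.cos(a),np.sin(a),0])
f=np.array([.4748,-.3248,.014])+.029*-x
R0,p0=plan(*pose([0,0,-1],x,[.50,.10,.25]),5)
R1,p1=plan(*pose([0,0,-1],x,f+[0,0,.12]),10,R0,p0)
plan(*pose([0,0,-1],x,f+[0,0,.12]),12)
"
```

```text
green -0.055 centre [ 0.0079  0.0001 -0.055 ] spans x,y 0.05869084257661658 0.05878158346059249
green -0.05 centre [ 0.005   0.0001 -0.05  ] spans x,y 0.06128525791672551 0.06138000998082812
green -0.045 centre [ 0.0022  0.0001 -0.045 ] spans x,y 0.06387967325683447 0.06397843650106375
green -0.04 centre [-0.0007  0.0001 -0.04  ] spans x,y 0.06647408859694338 0.06657686302129937
64.02083956049849 38.74902963638306 [-0.1887  0.2856  0.0903] [ 0.0537  0.3771 -0.83    2.227   1.4059  0.4249  0.0293] [0.5349 0.2765 0.1239] 12.475
5 rows mm [  2.6933 -32.9234 -29.2327] deg [1.9815 6.2164 6.8302]
10 rows mm [-10.0005 -41.9581  11.6   ] deg [0. 0. 0.]
12 rows mm [  7.0846 -50.7429  -4.7865] deg [0.8256 2.5901 2.8459]
```

Green is held square and centred: brim face 41 mm behind the TCP. Planning the carry over the hood.

```bash
python3 -c "
from h import *
a=np.radians(-13); x=-np.array([np.cos(a),np.sin(a),0])
f=np.array([.4748,-.3248,.014])+.029*-x
R0,p0=plan(*pose([0,0,-1],x,[.50,.10,.25]),7)
R1,p1=plan(*pose([0,0,-1],x,f+[0,0,.10]),11,R0,p0); print(p1)
"
```

```text
7 rows mm [  1.8492 -23.6537 -20.7342] deg [1.4154 4.4403 4.8787]
11 rows mm [ -9.0914 -38.1437  12.3636] deg [0. 0. 0.]
[ 0.5031 -0.3313  0.114 ]
```

>>> move_arm(commands=[[[0.0018,-0.0237,-0.0207,1.415,4.44,4.88,0.06],[0.0018,-0.0237,-0.0207,1.415,4.44,4.88,0.06],[0.0018,-0.0237,-0.0207,1.415,4.44,4.88,0.06],[0.0018,-0.0237,-0.0207,1.415,4.44,4.88,0.06],[0.0018,-0.0237,-0.0207,1.415,4.44,4.88,0.06],[0.0018,-0.0237,-0.0207,1.415,4.44,4.88,0.06],[0.0018,-0.0237,-0.0207,1.415,4.44,4.88,0.06],[-0.0091,-0.0381,0.0124,0,0,0,0.06],[-0.0091,-0.0381,0.0124,0,0,0,0.06],[-0.0091,-0.0381,0.0124,0,0,0,0.06],[-0.0091,-0.0381,0.0124,0,0,0,0.06],[-0.0091,-0.0381,0.0124,0,0,0,0.06],[-0.0091,-0.0381,0.0124,0,0,0,0.06],[-0.0091,-0.0381,0.0124,0,0,0,0.06],[-0.0091,-0.0381,0.0124,0,0,0,0.06],[-0.0091,-0.0381,0.0124,0,0,0,0.06],[-0.0091,-0.0381,0.0124,0,0,0,0.06],[-0.0091,-0.0381,0.0124,0,0,0,0.06],[0,0,0,0,0,0,0.06],[0,0,0,0,0,0,0.06]]])

```text
t: 15.02
eef_pos: [0.5181, -0.3254, 0.1076]
tool_rot: [0.011, 0.103, 0.995, 0.001]
contact_force: [0.7, 0.3, 0.6]
gripper_width: 0.748
grasp_force: 38.8
```

Run:
```python
from intool import *
intool("green",[-.041])
im,K,E=grab("wrist"); cv2.imwrite("pics/w6.png",im[:,:,::-1])
r=mask(im,(0,120,30),(8,255,255))|mask(im,(172,120,30),(180,255,255))
for c in blobs(r,400)[:3]: h=cv2.convexHull(c); e=cv2.fitEllipse(h); print(e,cast(e[0],K,E,.019),cast(e[0],K,E,.056))
a=np.radians(-13); x=-np.array([np.cos(a),np.sin(a),0]); f=np.array([.4748,-.3248,0])+.029*-x
plan(*pose([0,0,-1],x,[f[0],f[1],.045]),6)
```

```text
green -0.041 centre [ 0.0007 -0.0004 -0.041 ] spans x,y 0.06615911206347747 0.06549971783479702
63.870068051240864 38.83858323097229 [0.6517 0.2713 0.5719] [ 1.0258  0.5908 -0.7678  1.7775  0.4869  0.9511  1.4248] [ 0.5181 -0.3254  0.1076] 15.025
((313.182373046875, 93.274169921875), (92.89762115478516, 97.18453979492188), 175.39329528808594) [[ 0.4472 -0.3167  0.019 ]] [[ 0.4466 -0.3157  0.056 ]]
6 rows mm [ 2.4399 -1.6634 10.5327] deg [0.0297 0.2185 0.2148]
```

>>> move_arm(commands=[[[0.0025,-0.0015,0.008,0,0.22,0.21,0.06],[0.0025,-0.0015,0.008,0,0.22,0.21,0.06],[0.0025,-0.0015,0.008,0,0.22,0.21,0.06],[0.0025,-0.0015,0.008,0,0.22,0.21,0.06],[0.0025,-0.0015,0.008,0,0.22,0.21,0.06],[0.0025,-0.0015,0.005,0,0.22,0.21,0.06],[0,0,0,0,0,0,0.06]]])

```text
t: 16.0
eef_pos: [0.5019, -0.3317, 0.0627]
tool_rot: [-0.0, 0.114, 0.993, 0.001]
contact_force: [0.4, -0.0, 0.6]
gripper_width: 0.744
grasp_force: 38.8
```

Run:
```python
from h import *
a=np.radians(-13); x=-np.array([np.cos(a),np.sin(a),0])
o=bot.get_obs(); print(o["eef_pos"],rot(o).as_matrix()[:,2])
plan(*pose([0,0,-1],x,[.503,-.330,.018]),6)
```

```text
[ 0.5019 -0.3317  0.0627] [-0.0003  0.0029 -1.    ]
6 rows mm [-0.1262  0.3037  7.4555] deg [ 0.0267 -0.0088 -0.0164]
```

>>> move_arm(commands=[[[-0.0002,0.0003,0.0085,0,0,0,0.06],[-0.0002,0.0003,0.0085,0,0,0,0.06],[-0.0002,0.0003,0.0085,0,0,0,0.06],[-0.0002,0.0003,0.0085,0,0,0,0.06],[0,0.0003,0.006,0,0,0,0.06],[0,0.0003,0.004,0,0,0,0.06],[0,0,0,0,0,0,0.06]]])

```text
t: 16.88
eef_pos: [0.5034, -0.3298, 0.019]
tool_rot: [-0.0, 0.114, 0.994, 0.001]
contact_force: [-0.2, -0.3, -0.6]
gripper_width: 0.748
grasp_force: 38.8
```

>>> move_arm(commands=[[[0,0,0.0015,0,0,0,0.06],[0,0,0.0015,0,0,0,0.06],[0,0,0.001,0,0,0,0.06],[0,0,0,0,0,0,0.06]]])

```text
t: 17.38
eef_pos: [0.5035, -0.3299, 0.0152]
tool_rot: [0.0, 0.114, 0.993, 0.001]
contact_force: [0.3, 1.1, 0.2]
gripper_width: 0.748
grasp_force: 38.8
```

>>> move_arm(commands=[[[0,0,0.001,0,0,0,0.06],[0,0,0.001,0,0,0,0.06],[0,0,0,0,0,0,0.06]]])

```text
t: 17.75
eef_pos: [0.5035, -0.33, 0.0137]
tool_rot: [0.0, 0.114, 0.993, 0.001]
contact_force: [-1.8, -0.2, 4.1]
gripper_width: 0.749
grasp_force: 39.3
```

Contact at 4 N. Releasing and rising.

>>> move_arm(commands=[[[0,0,0,0,0,0,0.075],[0,0,0,0,0,0,0.08],[0,0,0,0,0,0,0.08],[0,0,-0.015,0,0,0,0.08],[0,0,-0.03,0,0,0,0.08],[0,0,-0.045,0,0,0,0.08],[0,0,-0.045,0,0,0,0.08],[0,0,0,0,0,0,0.08]]])

```text
t: 18.75
eef_pos: [0.5063, -0.3311, 0.1532]
tool_rot: [0.004, 0.114, 0.993, -0.0]
contact_force: [0.4, -0.4, -0.6]
gripper_width: 0.94
grasp_force: 0.0
```

Run:
```python
from ring import *
im,K,E=grab("wrist"); cv2.imwrite("pics/w7.png",im[:,:,::-1])
m=cv2.morphologyEx(mask(im,*HS["green"]),cv2.MORPH_CLOSE,np.ones((5,5))); h=cv2.convexHull(blobs(m,150)[0]); e=cv2.fitEllipse(h)
b=cast(h[:,0],K,E,.056); print("green",cast(e[0],K,E,.056),np.ptp(b,axis=0))
r=mask(im,(0,120,30),(8,255,255))|mask(im,(172,120,30),(180,255,255))
c=blobs(r,400)[0]; h=cv2.convexHull(c); e=cv2.fitEllipse(h); print("red brim",e,cast(e[0],K,E,.019))
a=np.radians(-13); xx=-np.array([np.cos(a),np.sin(a),0]); x,r,n=stand(22.5); g=np.array([.6507,.1019,.0652])
R0,p0=plan(*pose([0,0,-1],xx,[.50,-.05,.25]),7); plan(*pose(-n,-x,g+.10*n),9,R0,p0); print(g+.1*n,bot.get_obs()["t"])
```

```text
green [[ 0.5017 -0.33    0.056 ]] [0.0649 0.0658 0.    ]
red brim ((323.4908142089844, 108.02677154541016), (77.7630615234375, 80.21397399902344), 3.437041759490967) [[ 0.4474 -0.3168  0.019 ]]
7 rows mm [  9.675   38.9305 -14.1657] deg [ 0.0072  0.0319 -0.0116]
9 rows mm [-9.1134 13.6337 14.3385] deg [-1.1011 -3.4399 -3.8401]
[0.6017 0.0816 0.15  ] 18.8
```

>>> move_arm(commands=[[[0.0097,0.0389,-0.0142,0,0,0,0.072],[0.0097,0.0389,-0.0142,0,0,0,0.072],[0.0097,0.0389,-0.0142,0,0,0,0.072],[0.0097,0.0389,-0.0142,0,0,0,0.072],[0.0097,0.0389,-0.0142,0,0,0,0.072],[0.0097,0.0389,-0.0142,0,0,0,0.072],[0.0097,0.0389,-0.0142,0,0,0,0.072],[-0.0091,0.0136,0.0143,-1.1,-3.44,-3.84,0.072],[-0.0091,0.0136,0.0143,-1.1,-3.44,-3.84,0.072],[-0.0091,0.0136,0.0143,-1.1,-3.44,-3.84,0.072],[-0.0091,0.0136,0.0143,-1.1,-3.44,-3.84,0.072],[-0.0091,0.0136,0.0143,-1.1,-3.44,-3.84,0.072],[-0.0091,0.0136,0.0143,-1.1,-3.44,-3.84,0.072],[-0.0091,0.0136,0.0143,-1.1,-3.44,-3.84,0.072],[-0.0091,0.0136,0.0143,-1.1,-3.44,-3.84,0.072],[-0.0091,0.0136,0.0143,-1.1,-3.44,-3.84,0.072],[0,0,0,0,0,0,0.072],[0,0,0,0,0,0,0.072]]])

```text
t: 21.05
eef_pos: [0.6005, 0.0811, 0.149]
tool_rot: [0.27, -0.186, 0.943, 0.054]
contact_force: [-0.9, -0.2, -0.4]
gripper_width: 0.843
grasp_force: 0.0
```

Run:
```python
from ring import *
x,r,n=stand(22.5); g=np.array([.6507,.1019,.0652]); o=bot.get_obs(); d=o["eef_pos"]-g; print(d@x,d@r,d@n,o["q"])
p=ring("gold",g,-.0185)
p=(p+g)/2; plan(*pose(-n,-x,p+.03*n),5); plan(*pose(-n,-x,p-.028*n),5,*pose(-n,-x,p+.03*n)); print(p)
```

```text
-0.0016653338106258936 1.820319687670862e-05 0.09984823934336776 [ 0.5811  0.3511 -0.8624  2.18    0.7298  0.2245  1.1108]
gold origin [0.6504 0.1043 0.0656] spans 0.06470615732040208 0.05911374429149596 t 21.1
5 rows mm [-0.3208  0.2754 14.0011] deg [ 0.0014  0.0098 -0.041 ]
5 rows mm [-0.  -0.  11.6] deg [0. 0. 0.]
[0.6506 0.1031 0.0654]
```

>>> move_arm(commands=[[[-0.0003,0.0003,0.014,0,0,0,0.072],[-0.0003,0.0003,0.014,0,0,0,0.072],[-0.0003,0.0003,0.014,0,0,0,0.072],[-0.0003,0.0003,0.014,0,0,0,0.072],[0,0,0.0135,0,0,0,0.072],[0,0,0,0,0,0,0.072]]])

```text
t: 21.85
eef_pos: [0.6356, 0.0967, 0.0906]
tool_rot: [0.271, -0.186, 0.943, 0.055]
contact_force: [-0.4, -0.2, 0.5]
gripper_width: 0.844
grasp_force: 0.0
```

Run:
```python
from ring import *
x,r,n=stand(22.5); g=np.array([.6506,.1031,.0654]); o=bot.get_obs(); d=o["eef_pos"]-g; print(d@x,d@r,d@n,o["q"],rot(o).as_matrix()[:,2]+n)
plan(*pose(-n,-x,g-.028*n),5); print(o["t"])
```

```text
-0.00046497271457338844 -0.00021225912311101735 0.029987796722653653 [ 0.3724  0.4762 -0.674   2.1491  1.2956  0.1746  0.5546] [0.0006 0.0007 0.0005]
5 rows mm [-0.0857  0.0395 11.5976] deg [ 0.0052  0.0118 -0.0401]
21.85
```

>>> move_arm(commands=[[[0,0,0.0097,0,0,0,0.072],[0,0,0.0097,0,0,0,0.072],[0,0,0.0097,0,0,0,0.072],[0,0,0.0097,0,0,0,0.072],[0,0,0.0097,0,0,0,0.072],[0,0,0.0097,0,0,0,0.072],[0,0,0,0,0,0,0.072]]])

```text
t: 22.72
eef_pos: [0.664, 0.1084, 0.0417]
tool_rot: [0.271, -0.186, 0.943, 0.055]
contact_force: [-0.3, -0.5, -0.4]
gripper_width: 0.843
grasp_force: 0.0
```

Run:
```python
from ring import *
x,r,n=stand(22.5); g=np.array([.6506,.1031,.0654]); o=bot.get_obs(); d=o["eef_pos"]-g; print(d@x,d@r,d@n,o["q"],rot(o).as_matrix()[:,2]+n,o["contact_force"])
```

```text
-0.00030198858001516843 -0.000254820230644252 -0.02774355193866098 [ 0.3398  0.6138 -0.6715  2.1018  1.7125  0.2304  0.1786] [0.001  0.0008 0.0008] [-0.2771 -0.5044 -0.3603]
```

>>> move_arm(commands=[[[0,0,0,0,0,0,0.05],[0,0,0,0,0,0,0.035],[0,0,0,0,0,0,0.035],[0,0,0,0,0,0,0.035],[0,0,0,0,0,0,0.035]]], squeeze=30)

```text
t: 23.35
eef_pos: [0.6638, 0.1087, 0.0423]
tool_rot: [0.271, -0.186, 0.943, 0.054]
contact_force: [-3.5, -2.2, 5.4]
gripper_width: 0.457
grasp_force: 29.4
```

>>> move_arm(commands=[[[0,0,-0.008,0,0,0,0.035],[0,0,-0.012,0,0,0,0.035],[0,0,-0.02,0,0,0,0.035],[0,0,-0.025,0,0,0,0.035],[0,0,-0.025,0,0,0,0.035],[0,0,-0.025,0,0,0,0.035],[0,0,-0.015,0,0,0,0.035],[0,0,0,0,0,0,0.035]]])

```text
t: 24.35
eef_pos: [0.6001, 0.0818, 0.1524]
tool_rot: [0.271, -0.186, 0.943, 0.054]
contact_force: [0.3, -0.7, -0.5]
gripper_width: 0.456
grasp_force: 30.8
```

Run:
```python
from intool import *
intool("gold",[-.008,-.012])
x,r,n=stand(22.5); g=np.array([.6506,.1031,.0654]); o=bot.get_obs(); d=o["eef_pos"]-g; print(d@x,d@r,d@n)
a=np.radians(-13); xx=-np.array([np.cos(a),np.sin(a),0])
p0=plan(*pose([0,0,-1],xx,[.50,.0,.27]),8); plan(*pose([0,0,-1],xx,[.503,-.3298,.12]),10,*p0)
```

```text
gold -0.008 centre [-0.0058  0.0004 -0.008 ] spans x,y 0.08187766263787963 0.0650154068988486
gold -0.012 centre [-0.0038  0.0004 -0.012 ] spans x,y 0.07983211912048184 0.06339113185449247
38.96458190961325 30.764636993408203 [ 0.2641 -0.7119 -0.4657] [ 0.7092  0.401  -1.0265  2.174   0.9218  0.2889  0.9449] [0.6001 0.0818 0.1524] 24.35
-0.0006483163223581105 -0.00024600627759816603 0.1023202552018725
8 rows mm [  8.6194  -7.9121 -18.8071] deg [1.2462 3.8807 4.3   ]
10 rows mm [ -7.7112 -32.0672  15.    ] deg [0. 0. 0.]
```

>>> move_arm(commands=[[[0.0086,-0.0079,-0.0188,1.25,3.88,4.3,0.035],[0.0086,-0.0079,-0.0188,1.25,3.88,4.3,0.035],[0.0086,-0.0079,-0.0188,1.25,3.88,4.3,0.035],[0.0086,-0.0079,-0.0188,1.25,3.88,4.3,0.035],[0.0086,-0.0079,-0.0188,1.25,3.88,4.3,0.035],[0.0086,-0.0079,-0.0188,1.25,3.88,4.3,0.035],[0.0086,-0.0079,-0.0188,1.25,3.88,4.3,0.035],[0.0086,-0.0079,-0.0188,1.25,3.88,4.3,0.035],[-0.0077,-0.0321,0.015,0,0,0,0.035],[-0.0077,-0.0321,0.015,0,0,0,0.035],[-0.0077,-0.0321,0.015,0,0,0,0.035],[-0.0077,-0.0321,0.015,0,0,0,0.035],[-0.0077,-0.0321,0.015,0,0,0,0.035],[-0.0077,-0.0321,0.015,0,0,0,0.035],[-0.0077,-0.0321,0.015,0,0,0,0.035],[-0.0077,-0.0321,0.015,0,0,0,0.035],[-0.0077,-0.0321,0.015,0,0,0,0.035],[-0.0077,-0.0321,0.013,0,0,0,0.035],[0,0,0,0,0,0,0.035]]])

```text
t: 26.78
eef_pos: [0.5018, -0.3326, 0.119]
tool_rot: [-0.002, 0.115, 0.993, -0.0]
contact_force: [-0.1, 0.5, -0.3]
gripper_width: 0.454
grasp_force: 30.8
```

Run:
```python
from h import *
a=np.radians(-13); x=-np.array([np.cos(a),np.sin(a),0])
o=bot.get_obs(); print(o["eef_pos"],rot(o).as_matrix()[:,2],o["gripper_width"]*85.4)
plan(*pose([0,0,-1],x,[.503,-.330,.09]),4)
```

```text
[ 0.5018 -0.3326  0.119 ] [-0.0039 -0.0001 -1.    ] 38.781581454665144
4 rows mm [-0.1621  0.7063  7.2546] deg [-0.0146 -0.054  -0.0586]
```

>>> move_arm(commands=[[[-0.0002,0.0007,0.0075,0,0,0,0.035],[-0.0002,0.0007,0.0075,0,0,0,0.035],[-0.0002,0.0007,0.0075,0,0,0,0.035],[-0.0002,0.0007,0.0075,0,0,0,0.035],[0,0,0.0075,0,0,0,0.035],[0,0,0.0075,0,0,0,0.035],[0,0,0.0075,0,0,0,0.035],[0,0,0.007,0,0,0,0.035],[0,0,0,0,0,0,0.035]]])

```text
t: 27.9
eef_pos: [0.5042, -0.3268, 0.0616]
tool_rot: [-0.001, 0.113, 0.994, 0.0]
contact_force: [-0.3, -0.1, -0.4]
gripper_width: 0.454
grasp_force: 30.8
```

Run:
```python
from intool import *
o=bot.get_obs(); print(o["eef_pos"],o["contact_force"],o["t"])
im,K,_=grab("wrist"); E=imaging.calibration("wrist")["mount"]
for nm,z in (("gold",-.011),("green",o["eef_pos"][2]-.056)):
    h=blobs(cv2.morphologyEx(mask(im,*HS[nm]),cv2.MORPH_CLOSE,np.ones((5,5))),60)[0][:,0]
    b=cast(h,K,E,z); print(nm,"xmax-33",b[:,0].max()-.033,"y",b[:,1].min(),b[:,1].max(),"xmin",b[:,0].min())
```

```text
[ 0.5042 -0.3268  0.0616] [-0.3447 -0.0571 -0.3932] 27.9
gold xmax-33 0.0003029960048276034 y -0.03232799298340881 0.03229460127547012 xmin -0.04717008749944053
green xmax-33 -0.00014914565779074185 y -0.036480823332752474 0.01984004191810972 xmin -0.002281094247285162
```

>>> move_arm(commands=[[[0,-0.0015,0.003,0,0,0,0.035],[0,-0.0015,0.003,0,0,0,0.035],[0,0,0.003,0,0,0,0.035],[0,0,0.001,0,0,0,0.035],[0,0,0,0,0,0,0.035]]])

```text
t: 28.58
eef_pos: [0.5039, -0.3298, 0.0522]
tool_rot: [-0.0, 0.113, 0.994, 0.0]
contact_force: [0.1, 0.3, 0.1]
gripper_width: 0.456
grasp_force: 30.8
```

>>> move_arm(commands=[[[0,0,0.001,0,0,0,0.035],[0,0,0.001,0,0,0,0.035],[0,0,0.001,0,0,0,0.035],[0,0,0,0,0,0,0.035]]])

```text
t: 29.08
eef_pos: [0.5048, -0.3303, 0.0509]
tool_rot: [0.0, 0.113, 0.994, -0.001]
contact_force: [-2.4, 0.1, 11.0]
gripper_width: 0.457
grasp_force: 31.9
```

>>> move_arm(commands=[[[0,0,-0.001,0,0,0,0.035],[0,0,0,0,0,0,0.05],[0,0,0,0,0,0,0.07],[0,0,0,0,0,0,0.07],[0,0,-0.015,0,0,0,0.07],[0,0,-0.03,0,0,0,0.075],[0,0,-0.04,0,0,0,0.08],[0,0,-0.04,0,0,0,0.08],[0,0,0,0,0,0,0.08]]])

```text
t: 30.2
eef_pos: [0.5065, -0.3302, 0.1797]
tool_rot: [0.003, 0.113, 0.994, -0.001]
contact_force: [1.0, -0.2, -0.9]
gripper_width: 0.934
grasp_force: 0.0
```

Run:
```python
from ring import *
im,K,E=grab("wrist"); cv2.imwrite("pics/w8.png",im[:,:,::-1])
HS["red"]=((0,120,30),(8,255,255))
for nm,z in(("gold",.061),("red",.019)):
    m=mask(im,*HS[nm])
    if nm=="red": m|=mask(im,(172,120,30),(180,255,255))
    h=blobs(cv2.morphologyEx(m,cv2.MORPH_CLOSE,np.ones((5,5))),100)[0][:,0]; b=cast(h,K,E,z); o=bot.get_obs()
    T=(b-o["eef_pos"])@rot(o).as_matrix(); print(nm,"tool x max-33",T[:,0].max()-.033,"y",T[:,1].min(),T[:,1].max(),T[:,0].min())
print(o["eef_pos"])
a=np.radians(-13); xx=-np.array([np.cos(a),np.sin(a),0]); x,r,n=stand(22.5); g=np.array([.6081,.2055,.0654])
p0=plan(*pose([0,0,-1],xx,[.50,-.05,.27]),7); plan(*pose(-n,-x,g+.09*n),10,*p0); print(g+.1*n,bot.get_obs()["t"])
```

```text
gold tool x max-33 0.0025406771311527257 y -0.033075300720407985 0.03209515269495447 -0.031172725885702884
red tool x max-33 0.058746844133893916 y -0.032106914939273555 0.033673952729294764 0.029260761552651265
[ 0.5051 -0.3301  0.1775]
7 rows mm [  9.6671  38.8217 -13.259 ] deg [-0.0119  0.0229  0.0071]
10 rows mm [-4.2107 22.9681 15.1998] deg [-0.991  -3.0959 -3.4561]
[0.5591 0.1852 0.1502] 30.25
```

Gold sits level and centred on green, and the red-to-gold spacing is 56 mm. Now purple.

>>> move_arm(commands=[[[0.0097,0.0388,-0.0133,0,0,0,0.08],[0.0097,0.0388,-0.0133,0,0,0,0.08],[0.0097,0.0388,-0.0133,0,0,0,0.08],[0.0097,0.0388,-0.0133,0,0,0,0.08],[0.0097,0.0388,-0.0133,0,0,0,0.08],[0.0097,0.0388,-0.0133,0,0,0,0.08],[0.0097,0.0388,-0.0133,0,0,0,0.08],[-0.0042,0.023,0.0152,-0.99,-3.1,-3.46,0.08],[-0.0042,0.023,0.0152,-0.99,-3.1,-3.46,0.08],[-0.0042,0.023,0.0152,-0.99,-3.1,-3.46,0.08],[-0.0042,0.023,0.0152,-0.99,-3.1,-3.46,0.08],[-0.0042,0.023,0.0152,-0.99,-3.1,-3.46,0.08],[-0.0042,0.023,0.0152,-0.99,-3.1,-3.46,0.08],[-0.0042,0.023,0.0152,-0.99,-3.1,-3.46,0.08],[-0.0042,0.023,0.0152,-0.99,-3.1,-3.46,0.08],[-0.0042,0.023,0.0152,-0.99,-3.1,-3.46,0.08],[-0.0042,0.023,0.0152,-0.99,-3.1,-3.46,0.08],[0,0,0,0,0,0,0.08],[0,0,0,0,0,0,0.08]]])

```text
t: 32.62
eef_pos: [0.5623, 0.1869, 0.14]
tool_rot: [0.27, -0.187, 0.943, 0.053]
contact_force: [0.2, -0.5, -0.3]
gripper_width: 0.936
grasp_force: 0.0
```

Run:
```python
from ring import *
x,r,n=stand(22.5); g=np.array([.6081,.2055,.0654]); o=bot.get_obs(); d=o["eef_pos"]-g; print(d@x,d@r,d@n,o["q"])
p=ring("purple",g)
p=(p+g)/2; plan(*pose(-n,-x,p+.03*n),5); print(p)
```

```text
-0.002383924403182738 0.0002827046748031268 0.08941117940732236 [ 0.3231  0.334  -0.8675  2.2311  1.1987  0.3007  0.4201]
purple origin [0.6062 0.2048 0.0641] spans 0.06624097204657628 0.06543501275717512 t 32.675
5 rows mm [-0.1492  0.0688 11.9043] deg [-0.0109 -0.0053 -0.0129]
[0.6072 0.2051 0.0648]
```

>>> move_arm(commands=[[[0,0,0.0119,0,0,0,0.08],[0,0,0.0119,0,0,0,0.08],[0,0,0.0119,0,0,0,0.08],[0,0,0.0119,0,0,0,0.08],[0,0,0.0119,0,0,0,0.08],[0,0,0,0,0,0,0.08]]])

```text
t: 33.42
eef_pos: [0.5923, 0.198, 0.0894]
tool_rot: [0.27, -0.186, 0.943, 0.054]
contact_force: [-0.6, -0.2, -0.9]
gripper_width: 0.933
grasp_force: 0.0
```

Run:
```python
from ring import *
x,r,n=stand(22.5); p=np.array([.6072,.2051,.0648]); o=bot.get_obs(); d=o["eef_pos"]-p; print(d@x,d@r,d@n,o["q"])
plan(*pose(-n,-x,p-.023*n),6)
```

```text
-0.0009321951576680533 -0.0008694075377079014 0.029538653779357413 [ 0.2029  0.4679 -0.7572  2.2005  1.5682  0.322   0.0842]
6 rows mm [-0.1581  0.1496  8.7563] deg [-0.0083 -0.0054 -0.0222]
```

>>> move_arm(commands=[[[-0.0002,0.0002,0.0088,0,0,0,0.08],[-0.0002,0.0002,0.0088,0,0,0,0.08],[-0.0002,0.0002,0.0088,0,0,0,0.08],[-0.0002,0.0002,0.0088,0,0,0,0.08],[0,0,0.0088,0,0,0,0.08],[0,0,0.0088,0,0,0,0.08],[0,0,0,0,0,0,0.08],[0,0,0,0,0,0,0.066],[0,0,0,0,0,0,0.06],[0,0,0,0,0,0,0.06],[0,0,0,0,0,0,0.06]]], squeeze=35)

```text
t: 34.8
eef_pos: [0.6174, 0.2114, 0.0457]
tool_rot: [0.271, -0.188, 0.943, 0.054]
contact_force: [-4.3, -1.7, 7.3]
gripper_width: 0.748
grasp_force: 37.2
```

>>> move_arm(commands=[[[0,0,-0.008,0,0,0,0.06],[0,0,-0.012,0,0,0,0.06],[0,0,-0.02,0,0,0,0.06],[0,0,-0.025,0,0,0,0.06],[0,0,-0.025,0,0,0,0.06],[0,0,-0.02,0,0,0,0.06],[0,0,0,0,0,0,0.06]]])

```text
t: 35.67
eef_pos: [0.564, 0.189, 0.14]
tool_rot: [0.272, -0.188, 0.942, 0.053]
contact_force: [0.0, -0.9, -0.3]
gripper_width: 0.751
grasp_force: 38.6
```

Run:
```python
from intool import *
intool("purple",[-.041])
a=np.radians(-13); xx=-np.array([np.cos(a),np.sin(a),0])
p0=plan(*pose([0,0,-1],xx,[.47,.0,.27]),9); plan(*pose([0,0,-1],xx,[.447,-.3168,.15]),10,*p0)
```

```text
purple -0.041 centre [ 0.0007  0.0001 -0.041 ] spans x,y 0.0681091044505463 0.06824165105260321
64.11525757955972 38.627800941467285 [ 0.0367 -0.9091 -0.2998] [ 0.272   0.3216 -0.8112  2.2318  1.1918  0.2801  0.4186] [0.564 0.189 0.14 ] 35.675
9 rows mm [  7.8989 -19.0446 -18.5916] deg [1.0991 3.4516 3.8461]
10 rows mm [ -4.8854 -31.3854  12.    ] deg [0. 0. 0.]
```

>>> move_arm(commands=[[[0.0079,-0.019,-0.0186,1.1,3.45,3.85,0.06],[0.0079,-0.019,-0.0186,1.1,3.45,3.85,0.06],[0.0079,-0.019,-0.0186,1.1,3.45,3.85,0.06],[0.0079,-0.019,-0.0186,1.1,3.45,3.85,0.06],[0.0079,-0.019,-0.0186,1.1,3.45,3.85,0.06],[0.0079,-0.019,-0.0186,1.1,3.45,3.85,0.06],[0.0079,-0.019,-0.0186,1.1,3.45,3.85,0.06],[0.0079,-0.019,-0.0186,1.1,3.45,3.85,0.06],[0.0079,-0.019,-0.0186,1.1,3.45,3.85,0.06],[-0.0049,-0.0314,0.012,0,0,0,0.06],[-0.0049,-0.0314,0.012,0,0,0,0.06],[-0.0049,-0.0314,0.012,0,0,0,0.06],[-0.0049,-0.0314,0.012,0,0,0,0.06],[-0.0049,-0.0314,0.012,0,0,0,0.06],[-0.0049,-0.0314,0.012,0,0,0,0.06],[-0.0049,-0.0314,0.012,0,0,0,0.06],[-0.0049,-0.0314,0.012,0,0,0,0.06],[-0.0049,-0.0314,0.012,0,0,0,0.06],[-0.0049,-0.0314,0.012,0,0,0,0.06],[0,0,0,0,0,0,0.06]]])

```text
t: 38.22
eef_pos: [0.4495, -0.3184, 0.1456]
tool_rot: [0.002, 0.113, 0.994, 0.0]
contact_force: [0.5, 0.5, -0.3]
gripper_width: 0.752
grasp_force: 38.8
```

Run:
```python
from h import *
a=np.radians(-13); x=-np.array([np.cos(a),np.sin(a),0])
o=bot.get_obs(); print(o["eef_pos"],rot(o).as_matrix()[:,2],o["gripper_width"]*85.4)
plan(*pose([0,0,-1],x,[.4475,-.317,.09]),7)
```

```text
[ 0.4495 -0.3184  0.1456] [ 0.0042  0.     -1.    ] 64.19537284427717
7 rows mm [0.344  0.1203 7.9474] deg [0.008  0.0333 0.0055]
```

>>> move_arm(commands=[[[0.0003,0.0001,0.009,0,0.03,0,0.06],[0.0003,0.0001,0.009,0,0.03,0,0.06],[0.0003,0.0001,0.009,0,0.03,0,0.06],[0.0003,0.0001,0.009,0,0.03,0,0.06],[0.0003,0.0001,0.009,0,0.03,0,0.06],[0.0003,0.0001,0.009,0,0.03,0,0.06],[0.0003,0.0001,0.009,0,0.03,0,0.06],[0,0,0.007,0,0,0,0.06],[0,0,0,0,0,0,0.06]]])

```text
t: 39.35
eef_pos: [0.4492, -0.3137, 0.0772]
tool_rot: [0.001, 0.11, 0.994, 0.001]
contact_force: [-1.5, 0.1, -0.7]
gripper_width: 0.752
grasp_force: 38.8
```

Run:
```python
from h import *
a=np.radians(-13); x=-np.array([np.cos(a),np.sin(a),0])
o=bot.get_obs(); print(o["eef_pos"],rot(o).as_matrix()[:,2],o["contact_force"])
plan(*pose([0,0,-1],x,[.4475,-.317,.062]),5)
```

```text
[ 0.4492 -0.3137  0.0772] [ 0.0024  0.001  -1.    ] [-1.5081  0.0722 -0.7298]
5 rows mm [ 0.1971 -0.7176  3.0362] deg [0.017  0.0246 0.0662]
```

>>> move_arm(commands=[[[0.0003,-0.0008,0.003,0,0,0.07,0.06],[0.0003,-0.0008,0.003,0,0,0.07,0.06],[0.0003,-0.0008,0.003,0,0,0.07,0.06],[0.0003,-0.0008,0.003,0,0,0.07,0.06],[0,-0.0003,0.002,0,0,0,0.06],[0,0,0,0,0,0,0.06]]])

```text
t: 40.1
eef_pos: [0.4475, -0.317, 0.0636]
tool_rot: [0.001, 0.113, 0.994, 0.0]
contact_force: [-0.0, 0.0, -0.3]
gripper_width: 0.75
grasp_force: 38.8
```

>>> move_arm(commands=[[[0,0,0.0015,0,0,0,0.06],[0,0,0.0015,0,0,0,0.06],[0,0,0.0015,0,0,0,0.06],[0,0,0,0,0,0,0.06]]])

```text
t: 40.6
eef_pos: [0.4475, -0.317, 0.0591]
tool_rot: [0.001, 0.113, 0.994, 0.0]
contact_force: [0.0, -0.4, -1.0]
gripper_width: 0.749
grasp_force: 38.8
```

>>> move_arm(commands=[[[0,0,0.0012,0,0,0,0.06],[0,0,0.0012,0,0,0,0.06],[0,0,0.0012,0,0,0,0.06],[0,0,0,0,0,0,0.06]]])

```text
t: 41.1
eef_pos: [0.4476, -0.317, 0.0556]
tool_rot: [0.001, 0.113, 0.994, 0.0]
contact_force: [-0.3, -0.4, 0.2]
gripper_width: 0.748
grasp_force: 38.8
```

>>> move_arm(commands=[[[0,0,0.001,0,0,0,0.06],[0,0,0.001,0,0,0,0.06],[0,0,0,0,0,0,0.06]]])

```text
t: 41.48
eef_pos: [0.4481, -0.3172, 0.0545]
tool_rot: [0.002, 0.113, 0.994, -0.0]
contact_force: [-1.4, 0.1, 6.8]
gripper_width: 0.748
grasp_force: 39.4
```

Contact. Releasing, rising and checking.

>>> move_arm(commands=[[[0,0,-0.0005,0,0,0,0.075],[0,0,0,0,0,0,0.08],[0,0,0,0,0,0,0.08],[0,0,-0.015,0,0,0,0.08],[0,0,-0.035,0,0,0,0.08],[0,0,-0.045,0,0,0,0.08],[0,0,-0.045,0,0,0,0.08],[0,0,-0.015,0,0,0,0.08],[0,0,0,0,0,0,0.08]]])

```text
t: 42.6
eef_pos: [0.4476, -0.3174, 0.2102]
tool_rot: [0.002, 0.113, 0.994, -0.0]
contact_force: [0.1, 0.1, 0.3]
gripper_width: 0.94
grasp_force: 0.0
```

Run:
```python
from ring import *
im,K,E=grab("wrist"); cv2.imwrite("pics/w9.png",im[:,:,::-1]); o=bot.get_obs()
for nm,z in(("purple",.098),("gold",.061)):
    h=cv2.convexHull(blobs(cv2.morphologyEx(mask(im,*HS[nm]),cv2.MORPH_CLOSE,np.ones((5,5))),100)[0])[:,0]; b=cast(h,K,E,z)
    T=(b-o["eef_pos"])@rot(o).as_matrix(); print(nm,"tool x",T[:,0].min(),T[:,0].max(),"y",T[:,1].min(),T[:,1].max(), cast(cv2.fitEllipse(h)[0],K,E,z))
print(o["eef_pos"])
a=np.radians(13.7); xx=-np.array([np.cos(a),np.sin(a),0])
plan(*pose([0,0,-1],xx,[.555,-.083,.24]),7)
```

```text
purple tool x -0.03555283848913571 0.03135631334131629 y -0.03346455228603509 0.03712806024466326 [[ 0.4485 -0.3165  0.098 ]]
gold tool x -0.09681468453632476 -0.039372751495164476 y -0.03265640351572714 0.03188618501607281 [[ 0.5045 -0.3305  0.061 ]]
[ 0.4467 -0.3172  0.2089]
7 rows mm [-14.7043  34.1574  -4.4145] deg [ 0.0004  0.0219 -3.8095]
```

View pics/w9.png

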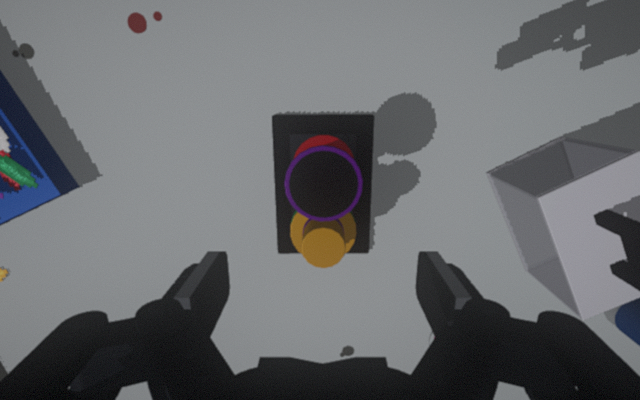

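The view shows purple's ring at (324,183) over red, and gold at (323,240) on the other stack. Both are level and centred on the base. Next, the hood.

>>> move_arm(commands=[[[-0.0147,0.0342,-0.0044,0,0,-3.81,0.06],[-0.0147,0.0342,-0.0044,0,0,-3.81,0.06],[-0.0147,0.0342,-0.0044,0,0,-3.81,0.06],[-0.0147,0.0342,-0.0044,0,0,-3.81,0.06],[-0.0147,0.0342,-0.0044,0,0,-3.81,0.06],[-0.0147,0.0342,-0.0044,0,0,-3.81,0.06],[-0.0147,0.0342,-0.0044,0,0,-3.81,0.06],[0,0,0,0,0,0,0.06],[0,0,0,0,0,0,0.06]]])

```text
t: 43.78
eef_pos: [0.5545, -0.0834, 0.2388]
tool_rot: [0.0, -0.119, 0.993, 0.0]
contact_force: [-0.1, -0.5, -0.7]
gripper_width: 0.702
grasp_force: 0.0
```

Run:
```python
from h import *
im,K,E=grab("wrist"); o=bot.get_obs(); h=cv2.cvtColor(im,cv2.COLOR_RGB2HSV)
cv2.imwrite("pics/w10.png",im[:,:,::-1])
print(o["eef_pos"])
M=rot(o).as_matrix()
def tool(p): return (p-o["eef_pos"])@M
c0=proj(np.array([.555,-.083,.098]),K,E)[0]; c1=proj(np.array([.555,-.083,.134]),K,E)[0]; print(c0,c1)
# handle: dark blob around projected place
m=mask(im,(0,0,0),(180,255,40)); m[255:]=0
for c in blobs(m,300):
    b=cast(c[:,0],K,E,.134); print("dark",cv2.minAreaRect(c),cv2.boundingRect(c))
    r=cv2.minAreaRect(np.float32(tool(b)[:,:2]*1000)); print("  tool mm",r)
g=cv2.cvtColor(im,cv2.COLOR_RGB2GRAY); print("grey on hood/table",[int(g[int(v),int(u)]) for u,v in [(c0[0]+60,c0[1]-40),(c0[0]-60,c0[1]-40),(150,100),(500,100),(c0[0],30)]])
for t in (100,115,125,135,145):
    for c in [c for c in blobs((g>t).astype(np.uint8),5000) if cv2.pointPolygonTest(c,(float(c0[0]+50),float(c0[1]-30)),False)>0]:
        q=cv2.minAreaRect(np.float32(tool(cast(c[:,0],K,E,.098))[:,:2]*1000)); print(t,q)
```

```text
[ 0.5545 -0.0839  0.239 ]
[322.4491 177.4919] [322.4763 187.6856]
dark ((136.9049072265625, 49.83806610107422), (67.56061553955078, 128.41098022460938), 19.212671279907227) (107, 0, 83, 122)
  tool mm ((104.60305786132812, -134.79811096191406), (93.9571304321289, 46.36346435546875), 26.441192626953125)
dark ((76.5, 9.5), (19.0, 47.0), 90.0) (53, 0, 48, 20)
  tool mm ((130.45416259765625, -173.55810546875), (33.91414260864258, 12.157711029052734), 89.9237289428711)
grey on hood/table [91, 145, 40, 95, 142]
100 ((-34.857452392578125, -25.049346923828125), (650.6689453125, 360.1089782714844), 89.92372131347656)
115 ((-34.85740661621094, -25.003936767578125), (650.0588989257812, 360.1089782714844), 89.92372131347656)
125 ((-34.85737609863281, -25.003936767578125), (650.0588989257812, 360.1089172363281), 89.92372131347656)
135 ((-33.51524353027344, -17.757354736328125), (635.0437622070312, 357.4440002441406), 89.92372131347656)
```

Run:
```python
from h import *
im=cv2.imread("pics/w10.png")[:,:,::-1].copy(); g=cv2.cvtColor(im,cv2.COLOR_RGB2GRAY)
for v in (120,150,180,187,200,220): print(v,g[v,200:450:8])
print(g[60:260:6,322])
```

```text
120 [144 144 145 145 146 144 146 148 146 146 163 164 165 160 160 160 161 160
 160 160 161 159  91  89  89  88  86  90  90  90  89 142]
150 [148 147 148 144 148 147 146 146 150 149 160 159 160 161 154  49  49  99
 101 100  98 148  90  89  90  91  90  88  91  88  90 143]
180 [146 147 147 148 149 148 147 147 148 148 159 164 162 159 159  48  43 157
 109 100  98 102  86  90  88  89  88  89  88  89 145 143]
187 [147 148 145 146 148 149 146 146 147 149 159 158 159 160 160  48  47 157
  96  98  97 142  91  90  91  92  89  89  89  91 145 144]
200 [145 148 148 146 147 147 146 145 149 146 159 160 159 160 158  47  42 159
 138  98 100 106  89  89  91  89  89  89  87  92 147 145]
220 [146 148 146 147 148 146 147 146 146 146 160 158 159 158 161  48  45 159
 156 159 154 126 146 143 144 143 143 143 144 142 143 144]
[145 146 143 145 144 145 148 163 161 160 163 161 161 162  57  51  47  48
  49  46  48  47  48  49  52  48  49  44 160 157 157 150 146 144]
```

Run:
```python
from h import *
im=cv2.imread("pics/w10.png")[:,:,::-1].copy(); g=cv2.cvtColor(im,cv2.COLOR_RGB2GRAY)
K=imaging.calibration("wrist")["intrinsics"]; E=imaging.calibration("wrist")["mount"]; z0=.239
m=((g<68)*255).astype(np.uint8); m[:90]=0; m[245:]=0; m[:,:290]=0; m[:,350:]=0
c=blobs(m,300)[0]; print(cv2.boundingRect(c)); b=cast(c[:,0],K,E,z0-.134); r=cv2.minAreaRect(np.float32(b[:,:2]*1e3)); print("handle tool mm",r)
w=((g>153)*255).astype(np.uint8); w=cv2.morphologyEx(w,cv2.MORPH_OPEN,np.ones((5,5))); 
for c in blobs(w,800)[:2]: b=cast(c[:,0],K,E,z0-.098); print("top tool mm",cv2.minAreaRect(np.float32(b[:,:2]*1e3)))
a=np.radians(13.7); xx=-np.array([np.cos(a),np.sin(a),0]); plan(*pose([0,0,-1],xx,[.5545,-.0839,.110]),9)
```

```text
(314, 144, 17, 80)
handle tool mm ((1.825408935546875, 0.052178382873535156), (12.633016586303711, 66.83003234863281), 88.76481628417969)
top tool mm ((-0.8915939331054688, -0.9987449645996094), (85.06221008300781, 136.27618408203125), 88.8732681274414)
9 rows mm [ 0.0104  0.0068 14.3376] deg [-0.0004  0.0056 -0.0087]
```

The handle is centred within 2 mm and about 1.2° in yaw. Descending.

>>> move_arm(commands=[[[0,0,0.0143,0,0,-0.3,0.06],[0,0,0.0143,0,0,-0.3,0.06],[0,0,0.0143,0,0,-0.3,0.06],[0,0,0.0143,0,0,-0.3,0.06],[0,0,0.0143,0,0,0,0.06],[0,0,0.0143,0,0,0,0.055],[0,0,0.0143,0,0,0,0.05],[0,0,0.0143,0,0,0,0.05],[0,0,0.0143,0,0,0,0.05],[0,0,0,0,0,0,0.05]]])

```text
t: 45.08
eef_pos: [0.5549, -0.0826, 0.1104]
tool_rot: [0.001, -0.13, 0.992, 0.0]
contact_force: [-1.3, 1.0, 0.1]
gripper_width: 0.586
grasp_force: 0.0
```

>>> move_arm(commands=[[[0,0,0,0,0,0,0.03],[0,0,0,0,0,0,0.01],[0,0,0,0,0,0,0.005],[0,0,0,0,0,0,0.005],[0,0,0,0,0,0,0.005]]], squeeze=60)

```text
t: 45.7
eef_pos: [0.5558, -0.0826, 0.1118]
tool_rot: [0.002, -0.13, 0.992, -0.0]
contact_force: [0.2, 0.4, 0.0]
gripper_width: 0.059
grasp_force: 0.0
```

The fingers shut above the bar, with the tips about 22 mm short of the TCP as they were on the brim. I'll open, go 25 mm lower and grip.

>>> move_arm(commands=[[[0,0,0,0,0,0,0.03],[0,0,0,0,0,0,0.05],[0,0,0,0,0,0,0.05],[0,0,0.009,0,0,0,0.05],[0,0,0.009,0,0,0,0.05],[0,0,0.007,0,0,0,0.05],[0,0,0,0,0,0,0.05],[0,0,0,0,0,0,0.03],[0,0,0,0,0,0,0.008],[0,0,0,0,0,0,0.008],[0,0,0,0,0,0,0.008]]], squeeze=60)

```text
t: 47.08
eef_pos: [0.5562, -0.0829, 0.0871]
tool_rot: [0.002, -0.13, 0.992, -0.0]
contact_force: [1.1, -0.7, 2.2]
gripper_width: 0.151
grasp_force: 59.3
```

>>> move_arm(commands=[[[0,0,-0.008,0,0,0,0.008],[0,0,-0.015,0,0,0,0.008],[0,0,-0.025,0,0,0,0.008],[0,0,-0.03,0,0,0,0.008],[0,0,-0.03,0,0,0,0.008],[0,0,-0.025,0,0,0,0.008],[0,0,0,0,0,0,0.008]]])

```text
t: 47.95
eef_pos: [0.5566, -0.0822, 0.222]
tool_rot: [0.004, -0.13, 0.992, -0.001]
contact_force: [1.1, -0.2, -2.7]
gripper_width: 0.151
grasp_force: 58.7
```

```bash
cat > hood.py <<'E'
from h import *
def hood():
    o=bot.get_obs(); im,K,_=grab("wrist"); E=imaging.calibration("wrist")["mount"]; g=cv2.cvtColor(im,cv2.COLOR_RGB2GRAY)
    cv2.imwrite("pics/hood.png",im[:,:,::-1])
    w=cv2.morphologyEx(((g>153)*255).astype(np.uint8),cv2.MORPH_OPEN,np.ones((5,5)))
    for c in blobs(w,800)[:2]: b=cast(c[:,0],K,E,-.011); print(cv2.boundingRect(c),"top tool mm",cv2.minAreaRect(np.float32(b[:,:2]*1e3)),b[:,1].min(),b[:,1].max(),b[:,0].max())
    print(o["eef_pos"],o["gripper_width"]*85.4,o["grasp_force"],o["contact_force"],o["torque"],rot(o).as_matrix()[:,0],o["t"])
E
python3 - <<'E'
from hood import *
hood()
a=np.radians(-13); x=-np.array([np.cos(a),np.sin(a),0])
R0=rot(bot.get_obs()).as_matrix(); a0=np.degrees(np.arctan2(-R0[1,0],-R0[0,0])); print("tool yaw",a0)
plan(*pose([0,0,-1],x,[.476,-.324,.215]),9)
E
```

```text
(29, 17, 466, 294) top tool mm ((35.1608772277832, -32.22478485107422), (229.5963592529297, 109.44975280761719), 65.49517059326172) -0.13865202256612327 0.07458829664020196 0.10336454779251038
(410, 223, 65, 36) top tool mm ((3.53240966796875, 59.10502624511719), (31.27810287475586, 18.719139099121094), 89.98604583740234) 0.04346471028703482 0.07474371414225776 0.012889784342327328
[ 0.5566 -0.0822  0.222 ] 12.869951207011017 58.67590069770813 [ 1.0567 -0.2335 -2.7457] [-0.0079  0.0041  0.0206] [-0.9662 -0.2576 -0.0068] 47.95
tool yaw 14.92037861504528
9 rows mm [ 10.1074 -26.6721   0.5865] deg [-0.0027  0.029   3.1022]
```

>>> move_arm(commands=[[[0.0101,-0.0267,0.0006,0,0,3.1,0.008],[0.0101,-0.0267,0.0006,0,0,3.1,0.008],[0.0101,-0.0267,0.0006,0,0,3.1,0.008],[0.0101,-0.0267,0.0006,0,0,3.1,0.008],[0.0101,-0.0267,0.0006,0,0,3.1,0.008],[0.0101,-0.0267,0.0006,0,0,3.1,0.008],[0.0101,-0.0267,0.0006,0,0,3.1,0.008],[0.0101,-0.0267,0.0006,0,0,3.1,0.008],[0.0101,-0.0267,0.0006,0,0,3.1,0.008],[0,0,0,0,0,0,0.008],[0,0,0,0,0,0,0.008]]])

```text
t: 49.38
eef_pos: [0.4759, -0.324, 0.2139]
tool_rot: [0.002, 0.113, 0.994, 0.001]
contact_force: [0.2, 0.7, -3.8]
gripper_width: 0.146
grasp_force: 58.7
```

Run:
```python
from hood import *
o=bot.get_obs(); print(o["t"],o["eef_pos"])
im,K,_=grab("wrist"); E=imaging.calibration("wrist")["mount"]; g=cv2.cvtColor(im,cv2.COLOR_RGB2GRAY); cv2.imwrite("pics/hood2.png",im[:,:,::-1])
# expected top-edge pixels of hood at tool z -.011
q=proj(np.array([[s*.069,t*.043,-.011] for s,t in((1,1),(1,-1),(-1,-1),(-1,1))]),K,E); print(q)
for v in (110,150,190): print(v,[int(i) for i in g[v,180:470:6]])
for u in (270,300,370): print(u,[int(i) for i in g[40:240:6,u]])
# horizontal sub-edges: hood side edges by max gradient near expected
# top camera too
T,Kt,Et=grab("top"); cv2.imwrite("pics/top2.png",T[:,:,::-1])
a=np.radians(-13); x=-np.array([np.cos(a),np.sin(a),0])
plan(*pose([0,0,-1],x,[.476,-.324,.19]),4)
```

```text
49.375 [ 0.4759 -0.324   0.2139]
[[421.0325 103.2085]
 [225.4283 103.1691]
 [245.2044 361.5648]
 [400.7549 361.6069]]
110 [147, 148, 149, 150, 146, 147, 147, 149, 164, 164, 164, 165, 166, 165, 166, 163, 165, 164, 163, 164, 164, 166, 163, 164, 163, 165, 164, 162, 163, 161, 161, 162, 163, 162, 162, 160, 163, 159, 160, 158, 88, 90, 90, 88, 88, 87, 88, 86, 86]
150 [148, 150, 150, 147, 148, 148, 149, 150, 149, 166, 167, 167, 165, 165, 166, 168, 166, 165, 165, 164, 165, 163, 165, 164, 163, 164, 163, 164, 164, 165, 162, 161, 162, 97, 99, 102, 99, 99, 99, 97, 88, 90, 91, 89, 89, 86, 89, 89, 91]
190 [147, 149, 151, 149, 148, 150, 149, 149, 151, 166, 164, 166, 164, 164, 164, 164, 165, 165, 164, 163, 163, 163, 46, 46, 46, 43, 79, 102, 102, 100, 99, 100, 98, 98, 98, 97, 99, 101, 99, 143, 146, 147, 148, 146, 148, 148, 148, 146, 147]
270 [145, 145, 145, 147, 147, 147, 147, 147, 132, 130, 87, 164, 164, 164, 166, 166, 167, 166, 164, 168, 166, 166, 166, 165, 165, 164, 165, 165, 168, 166, 163, 162, 163, 163]
300 [145, 146, 146, 146, 146, 145, 148, 149, 49, 49, 87, 166, 165, 163, 165, 164, 165, 165, 166, 166, 165, 163, 164, 165, 163, 163, 164, 161, 164, 162, 162, 161, 161, 161]
370 [142, 144, 144, 146, 144, 145, 145, 147, 44, 45, 86, 164, 162, 162, 163, 161, 161, 161, 163, 148, 103, 100, 100, 99, 99, 100, 98, 98, 97, 99, 97, 97, 95, 95]
4 rows mm [ 0.076  -0.1904  6.0214] deg [0.0209 0.0478 0.0278]
```

The hood hangs square and within about 1 mm of where it should. Lowering it over the stacks.

>>> move_arm(commands=[[[0,0,0.008,0,0,0,0.008],[0,0,0.008,0,0,0,0.008],[0,0,0.008,0,0,0,0.008],[0,0,0.008,0,0,0,0.008],[0,0,0.004,0,0,0,0.008],[0,0,0,0,0,0,0.008]]])

```text
t: 50.22
eef_pos: [0.4759, -0.3242, 0.1776]
tool_rot: [0.001, 0.113, 0.994, 0.001]
contact_force: [0.2, -0.4, -2.3]
gripper_width: 0.151
grasp_force: 58.7
```

Run:
```python
from h import *
a=np.radians(-13); x=-np.array([np.cos(a),np.sin(a),0])
o=bot.get_obs(); print(o["eef_pos"],rot(o).as_matrix()[:,2],o["contact_force"],o["t"])
plan(*pose([0,0,-1],x,[.4755,-.324,.12]),9)
```

```text
[ 0.4759 -0.3242  0.1776] [ 0.0028  0.0007 -1.    ] [ 0.2193 -0.4145 -2.3308] 50.225
9 rows mm [0.0602 0.0065 6.4029] deg [0.0084 0.0161 0.0026]
```

>>> move_arm(commands=[[[0,0,0.0065,0,0,0,0.008],[0,0,0.0065,0,0,0,0.008],[0,0,0.0065,0,0,0,0.008],[0,0,0.0065,0,0,0,0.008],[0,0,0.0065,0,0,0,0.008],[0,0,0,0,0,0,0.008]]])

```text
t: 50.98
eef_pos: [0.4758, -0.3241, 0.1448]
tool_rot: [0.001, 0.113, 0.994, 0.001]
contact_force: [0.1, -0.2, -2.6]
gripper_width: 0.147
grasp_force: 58.7
```

>>> move_arm(commands=[[[0,0,0.0065,0,0,0,0.008],[0,0,0.0065,0,0,0,0.008],[0,0,0.0065,0,0,0,0.008],[0,0,0.0065,0,0,0,0.008],[0,0,0.0065,0,0,0,0.008],[0,0,0.006,0,0,0,0.008],[0,0,0,0,0,0,0.008]]])

```text
t: 51.85
eef_pos: [0.476, -0.3241, 0.1064]
tool_rot: [0.001, 0.113, 0.994, 0.001]
contact_force: [-0.3, -0.3, -1.8]
gripper_width: 0.149
grasp_force: 58.7
```

>>> move_arm(commands=[[[0,0,0.004,0,0,0,0.008],[0,0,0.004,0,0,0,0.008],[0,0,0.0015,0,0,0,0.008],[0,0,0.001,0,0,0,0.008],[0,0,0,0,0,0,0.008]]])

```text
t: 52.48
eef_pos: [0.4763, -0.3243, 0.0965]
tool_rot: [0.002, 0.113, 0.994, 0.0]
contact_force: [-0.6, -0.2, -3.1]
gripper_width: 0.149
grasp_force: 58.8
```

>>> move_arm(commands=[[[0,0,0.001,0,0,0,0.008],[0,0,0.001,0,0,0,0.008],[0,0,0.001,0,0,0,0.008],[0,0,0,0,0,0,0.008]]])

```text
t: 52.98
eef_pos: [0.4764, -0.3245, 0.095]
tool_rot: [0.001, 0.113, 0.994, -0.0]
contact_force: [-5.1, 2.0, 10.7]
gripper_width: 0.153
grasp_force: 60.6
```

The hood seated at the expected height. Releasing and withdrawing.

>>> move_arm(commands=[[[0,0,-0.0005,0,0,0,0.02],[0,0,0,0,0,0,0.05],[0,0,0,0,0,0,0.06],[0,0,0,0,0,0,0.06],[0,0,-0.012,0,0,0,0.06],[0,0,-0.025,0,0,0,0.06],[0,0,-0.035,0,0,0,0.06],[0,0,-0.04,0,0,0,0.06],[0,0,-0.04,0,0,0,0.06],[0,0,0,0,0,0,0.06]]])

```text
t: 54.22
eef_pos: [0.4781, -0.3247, 0.2502]
tool_rot: [0.005, 0.113, 0.994, -0.001]
contact_force: [-0.4, -0.4, -0.3]
gripper_width: 0.698
grasp_force: 0.0
```

Run:
```python
from h import *
o=bot.get_obs(); print(o["t"],o["eef_pos"],o["contact_force"])
im,K,E=grab("wrist"); g=cv2.cvtColor(im,cv2.COLOR_RGB2GRAY)
m=((g<68)*255).astype(np.uint8)
a=np.radians(-13); ex=np.array([np.cos(a),np.sin(a),0]); ey=np.array([-ex[1],ex[0],0]); c=np.array([.4755,-.324,0])
print("expected top corners",proj(np.array([c+s*.069*ex+t*.043*ey+[0,0,.106] for s,t in((1,1),(1,-1),(-1,-1),(-1,1))]),K,E))
w=cv2.morphologyEx(((g>155)*255).astype(np.uint8),cv2.MORPH_OPEN,np.ones((5,5)))
for k in blobs(w,2000)[:3]:
    P=cast(k[:,0],K,E,.106)-c; r=cv2.minAreaRect(np.float32(np.c_[P@ex,P@ey]*1e3)); print(r,cv2.boundingRect(k))
u,v=proj(np.array([c+[0,0,.142]]),K,E)[0]; h=np.zeros_like(m); h[int(v)-55:int(v)+55,int(u)-25:int(u)+25]=255
k=blobs(m&h,200)[0]; P=cast(k[:,0],K,E,.142)-c; print("handle",cv2.minAreaRect(np.float32(np.c_[P@ex,P@ey]*1e3)))
```

```text
54.225 [ 0.4781 -0.3247  0.2502] [-0.3747 -0.3592 -0.2809]
expected top corners [[366.7251 240.3624]
 [279.3008 240.2478]
 [273.6266  93.9919]
 [372.8331  94.0659]]
handle ((-2.317045211791992, -0.30885982513427734), (12.794715881347656, 66.97509002685547), 89.68899536132812)
```

```bash
python3 -c "
from station import bot
print(bot.hand_in())"
```

```text
the job is handed in; nothing more can be done
None
```

I handed the job in at about 54 s with all four hats interlocked in two stacks and the hood seated on the flange; `hand_in()` returned no verdict, so pass or fail is unconfirmed.

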